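Draw the vacuum filter cover down evenly on its four bar nuts

TASK

The new filter is in: close the housing by drawing the cover down evenly with the four bar nuts (clockwise tightens), in star order, always the opposite nut next. Give each nut only about a quarter turn in a first round, bring the cover home on its collars in a second, then go round again until every nut is snug but not overtightened, for the first ones slacken as the cover settles. Never let the cover cock over, and leave the chisel, the mallet and the old filter where they lie.

Things in the scene. Friction and masses are not known exactly. Their poses are not given: they have to be found in the camera images.
- housing: Fixed vacuum filter housing: round green cast pot on a 290 x 250 x 18 mm plywood board, square top flange 206 mm wide (top at z = 104 mm), pipe stubs at +y and -y, black rubber seal ring 170 mm wide. Four upright 12 mm studs at (+-75, +-75) mm, each in a 30 mm steel collar whose top is at z = 110 mm. Origin: centre of the board's underside, z up.
- cover: Loose square plain aluminium cover 206 x 206 x 14 mm, 2.2 kg, round gauge in its middle (48 mm wide, top 28 mm above the cover). Origin: centre of its underside. Starts about 5 mm proud on the springy seal (115 mm above the housing's origin); home, it rests level on the collars (110 mm). A lean of over 1 degree pinches the seal: one nut 90 degrees ahead is fine, run home in one go is not.
- nut1: Dark steel bar nut on the stud at (+75, +75) mm of the housing, opposite nut 3. Springy 44 mm washer under its flange, together 6 mm thick; hub 27 mm wide up to 34 mm; round bar 12 mm thick, 117 mm long, across the axis, its centre line 24 mm above this origin; the stud ends 15 mm over the hub. Origin: on the stud axis under the washer, up to 2 mm above the cover at first; x along the bar, z up.
- nut2: Same nut on the stud at (-75, +75) mm, opposite nut 4. All nuts: clockwise from above tightens, one turn lowers 12 mm, they stay where left. The bars start at any angle. A nut turns when its bar is pushed sideways anywhere 20 to 52 mm from the axis. At 45 mm this takes 1 to 3 N while it runs free or squeezes the seal, up to 7 N while it pulls the cover level.
- nut3: Same nut on the stud at (-75, -75) mm, opposite nut 1. Once its corner is down on the collar, 150 to 180 degrees from the start, the washer closes and resistance climbs within the next 20 to 35 degrees. Snug: a push of about 14 N, 45 mm from the axis (0.6 Nm), no longer turns it. Half of that is too loose, 40 N is too much.
- nut4: Same nut on the stud at (+75, -75) mm, opposite nut 2. A nut that was snug (above all the first of the second round, tightened while the cover leaned) goes slack when the cover levels as the others are tightened, and must then be turned up to 25 degrees further.
- nut1_end (a point): Tip of nut 1's bar at its +x end, 57 mm from the stud axis, at the bar's mid height.
- nut2_end (a point): Tip of nut 2's bar at its +x end, likewise.
- nut3_end (a point): Tip of nut 3's bar at its +x end, likewise.
- nut4_end (a point): Tip of nut 4's bar at its +x end, likewise.
- chisel: Bystander: wood chisel with a yellow handle, 254 mm long, 27 mm thick, lying on a woven mat to the left. Origin: under the front end of the handle.
- mallet: Bystander: wooden joiner's mallet lying on the bench to the right, 290 mm long, head 150 mm wide and 60 mm high. Origin: under the handle near the head.
- old_filter: Bystander: the old pleated filter cartridge, 84 mm in diameter and 110 mm tall, standing on the bench to the right. Origin: centre of its underside.

How it is judged:
On the way, in this order (a step that is already met when the one before it is completed fails the run):
1. first round: two opposite nuts have been turned part of a turn, the other two not yet (((distance of each of nut1_end, nut3_end from where it was at the start of the episode above 0.03 m and distance of each of nut2_end, nut4_end from where it was at the start of the episode below 0.012 m) or (distance of each of nut2_end, nut4_end from where it was at the start of the episode above 0.03 m and distance of each of nut1_end, nut3_end from where it was at the start of the episode below 0.012 m))), for 0.1 s.
2. first round done: all four nuts turned part of a turn, the cover still proud of its collars (distance of each of nut1_end, nut2_end, nut3_end, nut4_end from where it was at the start of the episode above 0.03 m and z of cover in the frame of housing above 0.111 m), for 0.1 s.
3. second round: the cover drawn level onto its collars by one opposite pair, the other pair still slack (z of cover in the frame of housing below 0.1115 m and angle between cover's own z axis and vertical below 0.006 rad and (contact force between each of nut1, nut3 and cover below 3 N or contact force between each of nut2, nut4 and cover below 3 N)), for 0.1 s.
At the end, for the whole second after the job is handed in: The cover lies level (within 0.006 rad) and home on its collars (its underside within 1.5 mm of them), at rest, and each of the four nuts presses on it with at least 14 N (about half of the load that a snug nut has) (z of cover in the frame of housing below 0.1115 m and angle between cover's own z axis and vertical below 0.006 rad and linear speed of cover below 0.01 m/s and contact force between each of nut1, nut2, nut3, nut4 and cover above 14 N); the robot touches nothing.
It fails at once if the cover cocks over by more than 1.1 degrees (0.019 rad) (angle between cover's own z axis and vertical above 0.019 rad).
It fails at once if a nut is overtightened (more than 100 N on the cover) (contact force between any of nut1, nut2, nut3, nut4 and cover above 100 N).
It fails at once if the chisel, the mallet or the old filter is shifted by more than 30 mm (distance of any of chisel, mallet, old_filter from where it was at the start of the episode above 0.03 m).
It also fails if it takes over 72 s, if anything falls off the work surface, if the arm or the gripper's body presses on something with over 40 N, if the wrist force passes 120 N, or if a joint passes its speed limit or range.

ROBOT

A 6-joint arm with a two-finger parallel gripper is mounted at the origin on the work surface. World frame = base frame: x ahead of the robot, y to its left, z up, the work surface at z = 0. Lengths are in m, angles in rad, forces in N, time in s.
With the tool pointing down it reaches from about 0.3 to 0.85 m from the base axis. Payload 4.2 kg.
Tool frame: the origin (TCP) lies on the centre line of the jaws, within the pads' length; the fingertips stand 25 mm ahead of it and the grasp point (between the pads) lies 6 mm ahead of it; z points along the fingers, y is the direction in which the jaws open and shut (so a half turn about z gives the same grasp; the last joint's range is limited). The gripper opens to 91 mm and grips with 3 to 60 N. Pads are 32 mm wide; open, the fingers measure 118 mm over their backs; the gripper's body (76 mm by 178 mm) begins 60 mm behind the grasp point.
Start: joints at [-1.305, 0.32, 1.565, -0, 1.257, -0.02], TCP at [0.162, -0.552, 0.239] pointing down, gripper open.
Joint ranges: [-3.11, 3.11], [-0.84, 2.01], [0.21, 2.61], [-1.34, 4.49], [0.05, 2.63], [-2.56, 2.56]. Speed limits (rad/s): [2.57, 2.57, 3.14, 3.14, 3.14, 3.14].

INTERFACE

Orientations are given as a rotation vector (axis times angle).
In Python, from plant import state, camera, calibration, env gives the robot as it stands. The module is installed in compiled form; this text tells all that it offers.
- The arm moves only by the tool play_rows, never from a script. Its argument "increments" is a list of rows, each an object of numbers: "fingers": the opening, from 0 (shut) to 1 (fully open); "tx", "ty", "tz": the shift along the tool's x, y, z in cm; "wx", "wy", "wz": the turn, a rotation vector about the tool's x, y, z in degrees. A call has 1 to 12 rows; each row is the pose to reach, as a shift and turn from the pose commanded when the call began, along the tool's axes at that moment; what a row does not reach only later rows make up. A row lasts 1/8 s, in which the tool goes at most 62.5 mm and 10.7 degrees, less where a joint would pass 70% of its speed; a pose out of reach is approached as far as the arm can. A call with a gripper value outside its range is refused whole. The fingers move at their own pace and stop on an object; the grip force is fixed at half the most. Time passes only in rows, so rows that repeat a pose let the fingers close. It gives the time, the measured TCP pose, the force and the opening at its end, in the units of the state.
- state(): the state, without advancing time (a new reading comes with each control period).
- camera(name): name is "scene" or "side" or "wrist"; returns the picture (420x560x3 uint8, red, green, blue); there is no depth.
- calibration(name): a dict with "intrinsics" (3x3 intrinsics, pixels), "R" (3x3) and "t" (3): a world point X has camera coordinates R X + t. Camera axes: x right, y down, z forward; pixel columns grow to the right and rows downward; lengths in m; the calibration is good to about 2 mm. A picture is of the moment at which its call begins: read the wrist's pose just before it. calibration takes no time and is no camera call; for the wrist camera it gives the pose at the moment of the call.
- env.job_done(): hands the job in, once; it reports no verdict.
The state is a dict: "time_s": time; "joint_pos": joint angles; "joint_velocities": joint speeds; "joint_torque": joint torques, N m; "position": TCP position; "tcp_rot": TCP orientation; "force": force on the tool from outside, world axes, zero at the start; "torque": the same for the moment, N m; "grip_width": finger opening in m.
Only numpy, scipy, OpenCV 4.12 (cv2) and the standard library are available. Lean on these libraries where they do the work, as an engineer would, in place of code of your own. Each camera call takes 0.05 s, during which the arm holds its last target. There are 200 camera calls.

## Working session

There is one attempt and no reset: what is moved stays moved. The work goes in short steps, Python scripts to look and compute and a tool call to move; the robot and the scene stay as the last step left them, time stands still between calls to the robot, and variables do not carry over. Pictures are saved under pics/ and viewed, on a budget of 10 in all, crops included, one or two more only if the job needs it, and the job is handed in when it is done.

Besides the shell and the picture viewer there is one more tool, called after ">>>" as name(argument=value, ...) on one line, values as JSON. play_rows: Moves the arm, as the interface text tells. Its arguments: {"type":"object","properties":{"increments":{"type":"array","items":{"type":"object","properties":{"fingers":{"type":"number"},"tx":{"type":"number"},"ty":{"type":"number"},"tz":{"type":"number"},"wx":{"type":"number"},"wy":{"type":"number"},"wz":{"type":"number"}}}}},"required":["increments"]}

```bash
mkdir -p pics; python3 - <<'E'
from plant import state,camera,calibration
import cv2,numpy as np
s=state();print({k:np.round(v,3) for k,v in s.items()})
for n in("scene","side"):
    cv2.imwrite(f"pics/{n}0.png",cv2.resize(camera(n)[:,:,::-1],(800,600),interpolation=cv2.INTER_CUBIC))
    c=calibration(n);print(n,c["intrinsics"].round(1).tolist(),(-c["R"].T@c["t"]).round(3),c["R"].round(3).tolist())
E
```

```text
{'time_s': np.float64(0.0), 'joint_pos': array([-1.305,  0.32 ,  1.566, -0.   ,  1.257, -0.02 ]), 'joint_velocities': array([ 0.001, -0.001,  0.   , -0.001, -0.001, -0.   ]), 'joint_torque': array([ 2.0000e-03, -4.1246e+01, -2.3197e+01,  7.3000e-02,  4.6000e-02,
       -0.0000e+00]), 'position': array([ 0.162, -0.551,  0.238]), 'tcp_rot': array([-3.108, -0.447,  0.   ]), 'force': array([-0.05 ,  0.195, -1.031]), 'torque': array([-0.01 , -0.   ,  0.006]), 'grip_width': np.float64(0.091)}
scene [[384.7, 0.0, 283.8], [0.0, 384.7, 211.9], [0.0, 0.0, 1.0]] [1.286 0.444 0.794] [[-0.557, 0.83, 0.018], [0.501, 0.353, -0.79], [-0.662, -0.431, -0.613]]
side [[529.8, 0.0, 271.9], [0.0, 529.8, 213.6], [0.0, 0.0, 1.0]] [0.044 0.907 1.353] [[-0.899, -0.438, -0.017], [-0.327, 0.697, -0.639], [0.292, -0.569, -0.769]]
```

View pics/scene0.png

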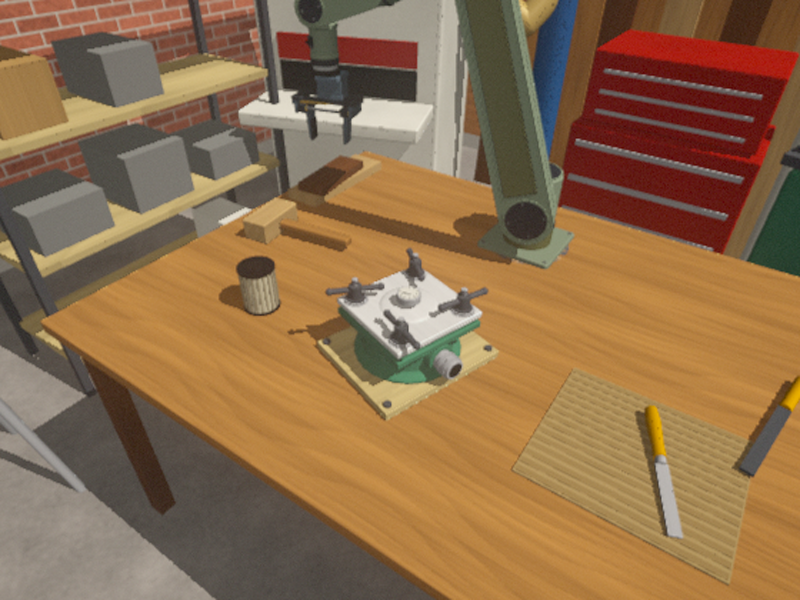

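View pics/side0.png

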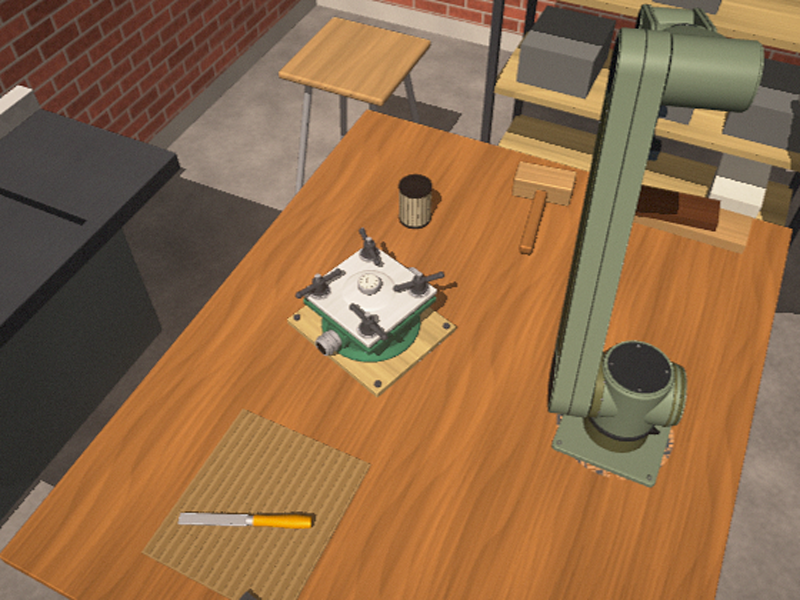

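The scene view shows the pot at about (410,310) with its four dark bar nuts. The side view shows it at (370,300), with the filter and mallet farther off and the chisel on the mat. Next I rectify both views onto the cover and bar planes.

```bash
cat > h.py <<'E'
from plant import state,camera,calibration
import cv2,numpy as np
from scipy.spatial.transform import Rotation as Rn
def ray(c,uv,z):
    uv=np.atleast_2d(uv).astype(float);d=np.c_[uv,np.ones(len(uv))]@np.linalg.inv(c["intrinsics"]).T@c["R"]
    o=-c["R"].T@c["t"];return (o+d*((z-o[2])/d[:,2])[:,None])[:,:2]
def rect(img,c,z,cen,half=0.15,s=2000):   # top view on plane z: col=+x, row=-y
    P=np.array([[cen[0]-half,cen[1]+half],[cen[0]+half,cen[1]+half],[cen[0]+half,cen[1]-half],[cen[0]-half,cen[1]-half]])
    X=np.c_[P,np.full(4,z)]@c["R"].T+c["t"];u=X@c["intrinsics"].T;u=u[:,:2]/u[:,2:]
    n=int(2*half*s);H=cv2.getPerspectiveTransform(u.astype(np.float32),np.float32([[0,0],[n,0],[n,n],[0,n]]))
    return cv2.warpPerspective(img,H,(n,n),flags=cv2.INTER_LINEAR)
def yaw():  # angle of tool y axis in world, deg
    s=state();y=Rn.from_rotvec(s["tcp_rot"]).as_matrix();return np.degrees(np.arctan2(y[1,1],y[0,1]))
E
python3 - <<'E'
from h import *
seed={"scene":(410*.7,312*.7),"side":(370*.7,300*.7)}
ims={};
for n in seed:
    im=camera(n);c=calibration(n);hsv=cv2.cvtColor(im,cv2.COLOR_RGB2HSV)
    m=((hsv[...,1]<50)&(hsv[...,2]>140)).astype(np.uint8)
    k=np.zeros_like(m);u,v=map(int,seed[n]);k[v-50:v+50,u-60:u+60]=1;m&=k
    nl,l,st,_=cv2.connectedComponentsWithStats(m);i=1+np.argmax(st[1:,4])
    p=np.argwhere(l==i)[:,::-1];w=ray(c,p,.129)*1000
    r=cv2.minAreaRect(w.astype(np.float32));print(n,r,st[i]);ims[n]=(im,c,r)
cen=np.mean([ims[n][2][0] for n in ims],0)/1000
out=[rect(ims[n][0],ims[n][1],z,cen,.145,1370) for n in ims for z in(.129,.154)]
a=np.hstack(out[:2]);b=np.hstack(out[2:])
np.save("cen.npy",cen);cv2.imwrite("pics/rect.png",cv2.resize(np.vstack([a,b]),(600,600))[:,:,::-1])
print(cen)
E
```

```text
scene ((571.4103393554688, -12.645431518554688), (214.88894653320312, 208.61065673828125), 70.57076263427734) [ 237  190  100   61 2508]
side ((561.551025390625, -19.696624755859375), (220.90530395507812, 208.55909729003906), 71.35675048828125) [ 215  174   91   69 2714]
[ 0.56648068 -0.01617103]
```

View pics/rect.png

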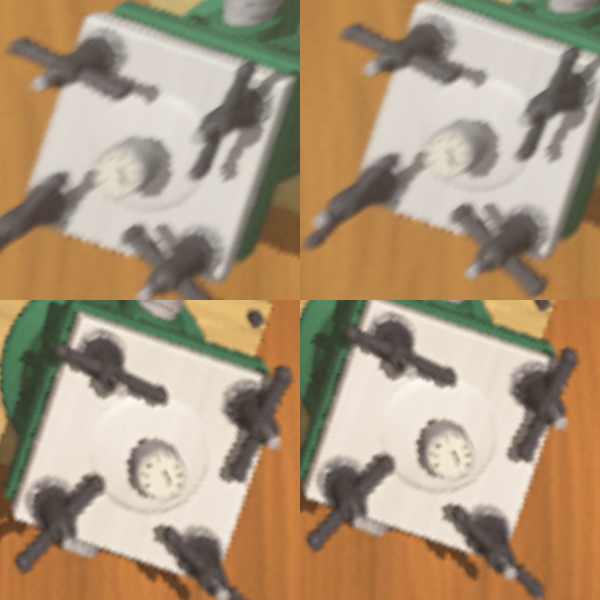

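```bash
python3 - <<'E'
from h import *
s=state();R=Rn.from_rotvec(s["tcp_rot"]).as_matrix();print(R.round(3).tolist(),yaw())
c=calibration("wrist");print("cam in tool",R.T@(-c["R"].T@c["t"]-s["position"]),"R",(c["R"]@R).round(2).tolist(),c["intrinsics"].round(0).tolist())
print(R.T@(np.array([.52,-.02,.38])-s["position"])*100)
E
```

```text
[[0.959, 0.282, -0.0], [0.282, -0.959, 0.001], [0.0, -0.001, -1.0]] -73.6258710652805
cam in tool [ 0.07557154  0.00082718 -0.14449548] R [[0.0, 1.0, -0.0], [-0.96, 0.0, -0.26], [-0.26, 0.0, 0.96]] [[351.0, 0.0, 276.0], [0.0, 351.0, 213.0], [0.0, 0.0, 1.0]]
[ 49.32583411 -40.91056009 -14.1110507 ]
```

>>> play_rows(increments=[{"tz": -6,"ty": 0,"tx": 0,"fingers": 0.9},{"tz": -10,"tx": 4,"ty": -3.4},{"tz": -13,"tx": 8.5,"ty": -7},{"tz": -15,"tx": 13,"ty": -11},{"tz": -18,"tx": 18,"ty": -15},{"tz": -18,"tx": 22.5,"ty": -19},{"tz": -18,"tx": 27,"ty": -23},{"tz": -18,"tx": 31.5,"ty": -27},{"tz": -18,"tx": 36,"ty": -31},{"tz": -18,"tx": 40.5,"ty": -35},{"tz": -18,"tx": 45,"ty": -38.5},{"tz": -18,"tx": 47,"ty": -40,"fingers": 0.9}])

```text
invalid input
```

>>> play_rows(increments=[{"fingers": 0.9},{"fingers": 0.9}])

```text
invalid input
```

```bash
python3 - <<'E'
from h import *
s=state();print(s["time_s"],s["position"],yaw(),np.degrees(s["joint_pos"]).round(0),s["force"],s["torque"],s["grip_width"])
c=calibration("wrist");im=camera("wrist");np.savez("w0.npz",im=im,**c)
cv2.imwrite("pics/w0.png",im[:,:,::-1])
cen=np.array([.567,-.016])
a=np.hstack([rect(im,c,z,cen,.15,1333) for z in(.129,.154)])
cv2.imwrite("pics/w0r.png",a[:,:,::-1])
E
```

```text
0.2 [ 0.16203809 -0.55142396  0.23845422] -73.6258710652805 [-75.  18.  90.  -0.  72.  -1.] [ 0.73146354 -0.20977815  0.08070687] [-0.07404028 -0.00124113 -0.03117737] 0.09145216395984716
```

View pics/w0r.png

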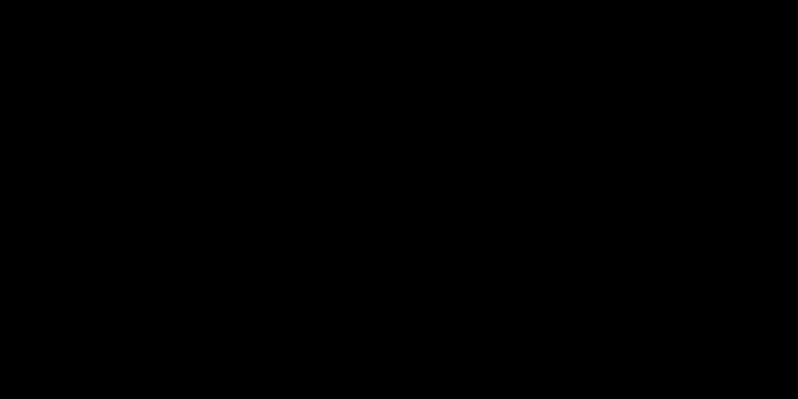

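The move was refused, probably because each row needs all seven fields, so that picture is black. I'll send full rows.

>>> play_rows(increments=[{"tz": -6,"ty": 0,"tx": 0,"wx": 0,"wy": 0,"wz": 0,"fingers": 0.9},{"tz": -10,"tx": 4,"ty": -3.4,"wx": 0,"wy": 0,"wz": 0,"fingers": 0.9},{"tz": -13,"tx": 8.5,"ty": -7,"wx": 0,"wy": 0,"wz": 0,"fingers": 0.9},{"tz": -15,"tx": 13,"ty": -11,"wx": 0,"wy": 0,"wz": 0,"fingers": 0.9},{"tz": -18,"tx": 18,"ty": -15,"wx": 0,"wy": 0,"wz": 0,"fingers": 0.9},{"tz": -18,"tx": 22.5,"ty": -19,"wx": 0,"wy": 0,"wz": 0,"fingers": 0.9},{"tz": -18,"tx": 27,"ty": -23,"wx": 0,"wy": 0,"wz": 0,"fingers": 0.9},{"tz": -18,"tx": 31.5,"ty": -27,"wx": 0,"wy": 0,"wz": 0,"fingers": 0.9},{"tz": -18,"tx": 36,"ty": -31,"wx": 0,"wy": 0,"wz": 0,"fingers": 0.9},{"tz": -18,"tx": 40.5,"ty": -35,"wx": 0,"wy": 0,"wz": 0,"fingers": 0.9},{"tz": -18,"tx": 45,"ty": -38.5,"wx": 0,"wy": 0,"wz": 0,"fingers": 0.9},{"tz": -18,"tx": 47,"ty": -40,"wx": 0,"wy": 0,"wz": 0,"fingers": 0.9}])

```text
time_s: 1.75
position: [0.5015, -0.0327, 0.4184]
tcp_rot: [-3.108, -0.453, 0.001]
force: [1.0, -0.6, 0.4]
grip_width: 0.0823
```

>>> play_rows(increments=[{"tz": 0,"tx": 0,"ty": 0,"wx": 0,"wy": 0,"wz": 0,"fingers": 0.9}])

```text
time_s: 1.88
position: [0.5009, -0.0341, 0.4182]
tcp_rot: [-3.109, -0.452, 0.002]
force: [0.3, -0.8, -0.1]
grip_width: 0.082
```

```bash
python3 - <<'E'
from h import *
s=state();print(s["time_s"],s["position"],yaw(),np.degrees(s["joint_pos"]).round(0),s["force"],s["torque"],s["grip_width"])
c=calibration("wrist");im=camera("wrist");np.savez("w0.npz",im=im,**c)
cen=np.array([.567,-.016])
a=np.hstack([rect(im,c,z,cen,.15,1333) for z in(.129,.154)])
cv2.imwrite("pics/w1r.png",a[:,:,::-1])
E
```

```text
1.875 [ 0.50091311 -0.03408073  0.41822083] -73.44654238772688 [-5.  8. 78. -0. 94. 68.] [ 0.29965789 -0.75686021 -0.05085305] [ 0.00802892  0.05340027 -0.00023463] 0.08195104654413957
```

View pics/w1r.png

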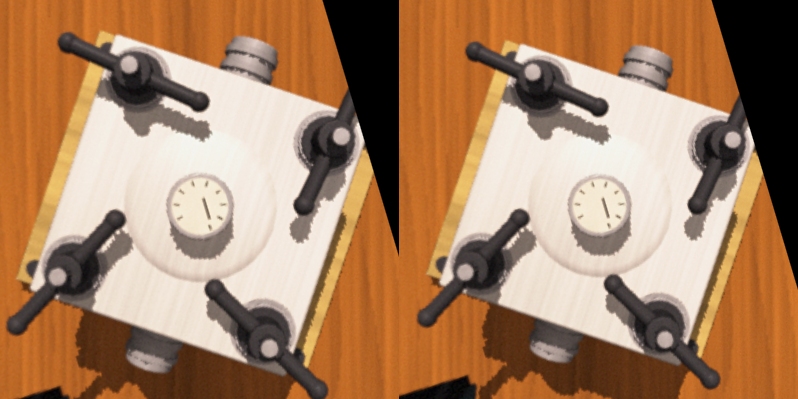

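The rectified wrist view on the z=0.154 plane (right panel, offset 399) shows these bar-end balls:
- **Nut 2:** (473,49) and (600,107).
- **Nut 3:** (521,216) and (427,319).
- **Nut 4:** (613,284) and (711,380).
- **Nut 1:** lower end (697,206).

That puts the housing at (0.567,-0.020) with yaw -18.6°. I'll use the two open fingers as a two-pin wrench centred on each stud.

```bash
cat >> h.py <<'E'
NUT={1:(.6617,.0273),2:(.5200,.0753),3:(.4726,-.0668),4:(.6144,-.1149)}
def to(n,z,yw):
    s=state();R=Rn.from_rotvec(s["tcp_rot"]).as_matrix();p=np.array([*NUT[n],z])
    d=R.T@(p-s["position"])*100;a=np.radians(yw)
    T=np.array([[-np.sin(a),np.cos(a),0],[np.cos(a),np.sin(a),0],[0,0,-1]])
    y0=yaw();S=np.array([[-np.sin(np.radians(y0)),np.cos(np.radians(y0)),0],[np.cos(np.radians(y0)),np.sin(np.radians(y0)),0],[0,0,-1]]).T
    tilt=np.degrees(Rn.from_matrix(R.T@S).as_rotvec())
    print(f"t={s['time_s']:.2f} yaw={y0:.1f} j6={np.degrees(s['joint_pos'][5]):.0f} pos={s['position'].round(4)} F={s['force'].round(1)} M={s['torque'].round(2)} -> t=",d.round(2),"wz=",round(y0-yw,1),"tilt",tilt.round(2))
E
python3 -c "
from h import *
to(1,.225,108)"
```

```text
t=1.93 yaw=-73.5 j6=68 pos=[ 0.5003 -0.0351  0.4185] F=[ 0.7 -0.2  0.1] M=[-0.02  0.06 -0.06] -> t= [17.28 -1.42 19.33] wz= -181.5 tilt [ 0.01  0.07 -0.  ]
```

>>> play_rows(increments=[{"tx": 2,"ty": -0.2,"tz": 2,"wx": 0,"wy": 0,"wz": -10,"fingers": 0.9},{"tx": 5,"ty": -0.4,"tz": 4,"wx": 0,"wy": 0,"wz": -20,"fingers": 0.9},{"tx": 8,"ty": -0.6,"tz": 6,"wx": 0,"wy": 0,"wz": -30,"fingers": 0.9},{"tx": 11,"ty": -0.8,"tz": 8,"wx": 0,"wy": 0,"wz": -40,"fingers": 0.9},{"tx": 14,"ty": -1,"tz": 10,"wx": 0,"wy": 0,"wz": -50,"fingers": 0.9},{"tx": 16,"ty": -1.2,"tz": 12,"wx": 0,"wy": 0,"wz": -60,"fingers": 0.9},{"tx": 17.3,"ty": -1.4,"tz": 14,"wx": 0,"wy": 0,"wz": -70,"fingers": 0.9},{"tx": 17.3,"ty": -1.4,"tz": 16,"wx": 0,"wy": 0,"wz": -80,"fingers": 0.9},{"tx": 17.3,"ty": -1.4,"tz": 18,"wx": 0,"wy": 0,"wz": -90,"fingers": 0.9},{"tx": 17.3,"ty": -1.4,"tz": 19,"wx": 0,"wy": 0,"wz": -100,"fingers": 0.9},{"tx": 17.3,"ty": -1.4,"tz": 19.3,"wx": 0,"wy": 0,"wz": -110,"fingers": 0.9},{"tx": 17.3,"ty": -1.4,"tz": 19.3,"wx": 0,"wy": 0,"wz": -120,"fingers": 0.9}])

```text
time_s: 3.42
position: [0.6616, 0.0248, 0.2259]
tcp_rot: [-1.162, -2.918, 0.001]
force: [0.8, -0.1, -0.4]
grip_width: 0.0818
```

```bash
python3 -c "
from h import *
to(1,.162,108)"
```

```text
t=3.42 yaw=46.6 j6=-45 pos=[0.6616 0.0248 0.2259] F=[ 0.8 -0.1 -0.4] M=[ 0.02 -0.15 -0.05] -> t= [0.16 0.2  6.39] wz= -61.4 tilt [-0.06 -0.01 -0.  ]
```

>>> play_rows(increments=[{"tx": 0.15,"ty": 0.2,"tz": 0,"wx": 0,"wy": 0,"wz": -10.5,"fingers": 0.9},{"tx": 0.15,"ty": 0.2,"tz": 0,"wx": 0,"wy": 0,"wz": -21,"fingers": 0.9},{"tx": 0.15,"ty": 0.2,"tz": 0,"wx": 0,"wy": 0,"wz": -31.5,"fingers": 0.9},{"tx": 0.15,"ty": 0.2,"tz": 0,"wx": 0,"wy": 0,"wz": -42,"fingers": 0.9},{"tx": 0.15,"ty": 0.2,"tz": 0,"wx": 0,"wy": 0,"wz": -52,"fingers": 0.9},{"tx": 0.15,"ty": 0.2,"tz": 1,"wx": 0,"wy": 0,"wz": -62,"fingers": 0.9},{"tx": 0.15,"ty": 0.2,"tz": 2,"wx": 0,"wy": 0,"wz": -65,"fingers": 0.9},{"tx": 0.15,"ty": 0.2,"tz": 4.5,"wx": 0,"wy": 0,"wz": -65,"fingers": 0.9},{"tx": 0.15,"ty": 0.2,"tz": 6.4,"wx": 0,"wy": 0,"wz": -65,"fingers": 0.9}])

```text
time_s: 4.55
position: [0.6619, 0.0273, 0.1616]
tcp_rot: [0.58, -3.087, 0.001]
force: [-1.4, 0.3, 0.2]
grip_width: 0.0822
```

```bash
python3 -c "
from h import *
to(1,.162,95)"
```

```text
t=4.55 yaw=111.3 j6=-110 pos=[0.6619 0.0273 0.1616] F=[-1.4  0.3  0.2] M=[ 0.08 -0.13  0.03] -> t= [ 0.02  0.01 -0.04] wz= 16.3 tilt [-0.02 -0.03 -0.  ]
```

>>> play_rows(increments=[{"tx": 0,"ty": 0,"tz": 0,"wx": 0,"wy": 0,"wz": 10,"fingers": 0.9},{"tx": 0,"ty": 0,"tz": 0,"wx": 0,"wy": 0,"wz": 20,"fingers": 0.9},{"tx": 0,"ty": 0,"tz": 0,"wx": 0,"wy": 0,"wz": 30,"fingers": 0.9},{"tx": 0,"ty": 0,"tz": 0,"wx": 0,"wy": 0,"wz": 40,"fingers": 0.9},{"tx": 0,"ty": 0,"tz": 0,"wx": 0,"wy": 0,"wz": 50,"fingers": 0.9},{"tx": 0,"ty": 0,"tz": 0,"wx": 0,"wy": 0,"wz": 60,"fingers": 0.9}])

```text
time_s: 5.3
position: [0.6616, 0.0275, 0.162]
tcp_rot: [-1.05, -2.96, 0.001]
force: [-0.0, 1.0, -1.4]
grip_width: 0.0821
```

```bash
python3 -c "
from h import *
to(1,.162,5.6)
cv2.imwrite('pics/side1.png',cv2.resize(camera('side')[140:270,190:330,::-1],(560,520),interpolation=cv2.INTER_CUBIC))"
```

```text
t=5.30 yaw=50.9 j6=-50 pos=[0.6616 0.0275 0.162 ] F=[-0.   1.  -1.4] M=[ 0.13 -0.06  0.06] -> t= [-0.02 -0.01 -0.  ] wz= 45.3 tilt [-0.07 -0.05 -0.  ]
```

View pics/side1.png

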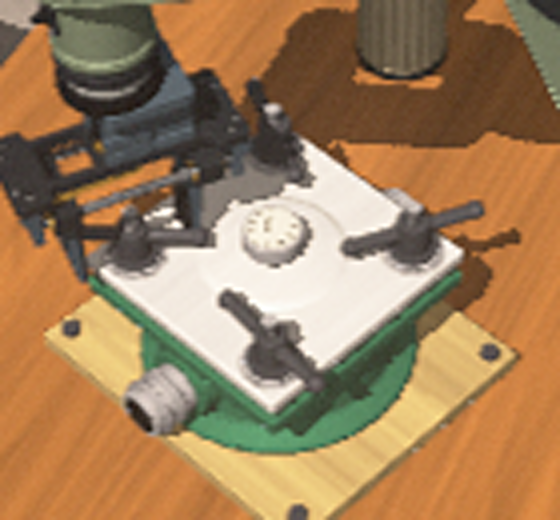

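The crop shows the fingers straddling nut 1, whose bar is now lying flat at about (150,238), so it has turned and the wrench works. I'll finish this quarter turn, back off, and go to nut 3.

>>> play_rows(increments=[{"tx": 0,"ty": 0,"tz": 0,"wx": 0,"wy": 0,"wz": 10,"fingers": 0.9},{"tx": 0,"ty": 0,"tz": 0,"wx": 0,"wy": 0,"wz": 20,"fingers": 0.9},{"tx": 0,"ty": 0,"tz": 0,"wx": 0,"wy": 0,"wz": 30,"fingers": 0.9},{"tx": 0,"ty": 0,"tz": 0,"wx": 0,"wy": 0,"wz": 40,"fingers": 0.9},{"tx": 0,"ty": 0,"tz": 0,"wx": 0,"wy": 0,"wz": 45,"fingers": 0.9},{"tx": 0,"ty": 0,"tz": 0,"wx": 0,"wy": 0,"wz": 38,"fingers": 0.9},{"tx": 0,"ty": 0,"tz": -4,"wx": 0,"wy": 0,"wz": 35,"fingers": 0.9},{"tx": 0,"ty": 0,"tz": -6.5,"wx": 0,"wy": 0,"wz": 27,"fingers": 0.9},{"tx": 2.2,"ty": -4.8,"tz": -6.5,"wx": 0,"wy": 0,"wz": 17,"fingers": 0.9},{"tx": 4.4,"ty": -9.6,"tz": -6.5,"wx": 0,"wy": 0,"wz": 7,"fingers": 0.9},{"tx": 6.6,"ty": -14.4,"tz": -6.5,"wx": 0,"wy": 0,"wz": -3,"fingers": 0.9},{"tx": 8.7,"ty": -19.2,"tz": -6.5,"wx": 0,"wy": 0,"wz": -13,"fingers": 0.9}])

```text
time_s: 6.85
position: [0.4726, -0.0681, 0.2273]
tcp_rot: [0.685, 3.065, -0.001]
force: [-0.4, -0.7, 0.2]
grip_width: 0.082
```

```bash
python3 -c "
from h import *
to(3,.162,93)"
```

```text
t=6.85 yaw=64.8 j6=-74 pos=[ 0.4726 -0.0681  0.2273] F=[-0.4 -0.7  0.2] M=[ 0.08 -0.14  0.07] -> t= [0.07 0.12 6.53] wz= -28.2 tilt [-0.03  0.06  0.  ]
```

>>> play_rows(increments=[{"tx": 0.05,"ty": 0.1,"tz": 0,"wx": 0,"wy": 0,"wz": -10,"fingers": 0.9},{"tx": 0.05,"ty": 0.1,"tz": 0,"wx": 0,"wy": 0,"wz": -20,"fingers": 0.9},{"tx": 0.05,"ty": 0.1,"tz": 1,"wx": 0,"wy": 0,"wz": -30,"fingers": 0.9},{"tx": 0.05,"ty": 0.1,"tz": 4,"wx": 0,"wy": 0,"wz": -30,"fingers": 0.9},{"tx": 0.05,"ty": 0.1,"tz": 6.5,"wx": 0,"wy": 0,"wz": -30,"fingers": 0.9},{"tx": 0.05,"ty": 0.1,"tz": 6.5,"wx": 0,"wy": 0,"wz": -22,"fingers": 0.9},{"tx": 0.05,"ty": 0.1,"tz": 6.5,"wx": 0,"wy": 0,"wz": -12,"fingers": 0.9},{"tx": 0.05,"ty": 0.1,"tz": 6.5,"wx": 0,"wy": 0,"wz": -2,"fingers": 0.9},{"tx": 0.05,"ty": 0.1,"tz": 6.5,"wx": 0,"wy": 0,"wz": 8,"fingers": 0.9},{"tx": 0.05,"ty": 0.1,"tz": 6.5,"wx": 0,"wy": 0,"wz": 18,"fingers": 0.9},{"tx": 0.05,"ty": 0.1,"tz": 6.5,"wx": 0,"wy": 0,"wz": 28,"fingers": 0.9},{"tx": 0.05,"ty": 0.1,"tz": 6.5,"wx": 0,"wy": 0,"wz": 38,"fingers": 0.9}])

```text
time_s: 8.35
position: [0.4738, -0.0666, 0.1621]
tcp_rot: [1.661, 2.666, -0.002]
force: [-0.3, -1.9, -1.4]
grip_width: 0.0821
```

```bash
python3 -c "
from h import *
to(3,.162,-13.4);to(2,.225,20)"
```

```text
t=8.35 yaw=26.1 j6=-35 pos=[ 0.4738 -0.0666  0.1621] F=[-0.3 -1.9 -1.4] M=[-0.29 -0.06  0.05] -> t= [ 0.04 -0.12  0.01] wz= 39.5 tilt [-0.06  0.05  0.  ]
t=8.35 yaw=26.1 j6=-35 pos=[ 0.4738 -0.0666  0.1621] F=[-0.3 -1.9 -1.4] M=[-0.29 -0.06  0.05] -> t= [10.7  10.39 -6.31] wz= 6.1 tilt [-0.06  0.05  0.  ]
```

>>> play_rows(increments=[{"tx": 0,"ty": -0.1,"tz": 0,"wx": 0,"wy": 0,"wz": 10,"fingers": 0.9},{"tx": 0,"ty": -0.1,"tz": 0,"wx": 0,"wy": 0,"wz": 20,"fingers": 0.9},{"tx": 0,"ty": -0.1,"tz": 0,"wx": 0,"wy": 0,"wz": 30,"fingers": 0.9},{"tx": 0,"ty": -0.1,"tz": 0,"wx": 0,"wy": 0,"wz": 39.5,"fingers": 0.9},{"tx": 0,"ty": -0.1,"tz": 0,"wx": 0,"wy": 0,"wz": 39.5,"fingers": 0.9},{"tx": 0,"ty": -0.1,"tz": 0,"wx": 0,"wy": 0,"wz": 32,"fingers": 0.9},{"tx": 0,"ty": -0.1,"tz": -4,"wx": 0,"wy": 0,"wz": 29,"fingers": 0.9},{"tx": 0.3,"ty": 0.2,"tz": -6.4,"wx": 0,"wy": 0,"wz": 20,"fingers": 0.9},{"tx": 4,"ty": 3.9,"tz": -6.4,"wx": 0,"wy": 0,"wz": 14,"fingers": 0.9},{"tx": 7.5,"ty": 7.3,"tz": -6.4,"wx": 0,"wy": 0,"wz": 9,"fingers": 0.9},{"tx": 10.7,"ty": 10.4,"tz": -6.4,"wx": 0,"wy": 0,"wz": 5,"fingers": 0.9},{"tx": 10.7,"ty": 10.4,"tz": -6.4,"wx": 0,"wy": 0,"wz": 5,"fingers": 0.9}])

```text
time_s: 9.85
position: [0.521, 0.0787, 0.2261]
tcp_rot: [1.762, 2.601, 0.002]
force: [-0.3, -0.4, 0.3]
grip_width: 0.0819
```

```bash
python3 -c "
from h import *
to(2,.162,-85.5)"
```

```text
t=9.85 yaw=21.8 j6=-14 pos=[0.521  0.0787 0.2261] F=[-0.3 -0.4  0.3] M=[-0.03 -0.09  0.01] -> t= [-0.28 -0.23  6.41] wz= 107.3 tilt [ 0.06 -0.02  0.  ]
```

>>> play_rows(increments=[{"tx": -0.3,"ty": -0.25,"tz": 1,"wx": 0,"wy": 0,"wz": 0,"fingers": 0.9},{"tx": -0.3,"ty": -0.25,"tz": 4.5,"wx": 0,"wy": 0,"wz": 0,"fingers": 0.9},{"tx": -0.3,"ty": -0.25,"tz": 6.4,"wx": 0,"wy": 0,"wz": 2,"fingers": 0.9},{"tx": -0.3,"ty": -0.25,"tz": 6.4,"wx": 0,"wy": 0,"wz": 12,"fingers": 0.9},{"tx": -0.3,"ty": -0.25,"tz": 6.4,"wx": 0,"wy": 0,"wz": 22,"fingers": 0.9},{"tx": -0.3,"ty": -0.25,"tz": 6.4,"wx": 0,"wy": 0,"wz": 32,"fingers": 0.9},{"tx": -0.3,"ty": -0.25,"tz": 6.4,"wx": 0,"wy": 0,"wz": 42,"fingers": 0.9},{"tx": -0.3,"ty": -0.25,"tz": 6.4,"wx": 0,"wy": 0,"wz": 52,"fingers": 0.9},{"tx": -0.3,"ty": -0.25,"tz": 6.4,"wx": 0,"wy": 0,"wz": 62,"fingers": 0.9}])

```text
time_s: 10.98
position: [0.5187, 0.0715, 0.1615]
tcp_rot: [-2.859, -1.303, -0.0]
force: [1.4, 1.1, -0.5]
grip_width: 0.0818
```

```bash
python3 -c "
from h import *
to(2,.162,-85.5);to(4,.225,1)"
```

```text
t=10.97 yaw=-41.0 j6=48 pos=[0.5187 0.0715 0.1615] F=[ 1.4  1.1 -0.5] M=[ 0.21 -0.28  0.08] -> t= [ 0.37 -0.15 -0.05] wz= 44.5 tilt [-0.01 -0.01 -0.  ]
t=10.97 yaw=-41.0 j6=48 pos=[0.5187 0.0715 0.1615] F=[ 1.4  1.1 -0.5] M=[ 0.21 -0.28  0.08] -> t= [-7.79 19.45 -6.35] wz= -42.0 tilt [-0.01 -0.01 -0.  ]
```

>>> play_rows(increments=[{"tx": 0.35,"ty": -0.15,"tz": 0,"wx": 0,"wy": 0,"wz": 10,"fingers": 0.9},{"tx": 0.35,"ty": -0.15,"tz": 0,"wx": 0,"wy": 0,"wz": 20,"fingers": 0.9},{"tx": 0.35,"ty": -0.15,"tz": 0,"wx": 0,"wy": 0,"wz": 30,"fingers": 0.9},{"tx": 0.35,"ty": -0.15,"tz": 0,"wx": 0,"wy": 0,"wz": 40,"fingers": 0.9},{"tx": 0.35,"ty": -0.15,"tz": 0,"wx": 0,"wy": 0,"wz": 45,"fingers": 0.9},{"tx": 0.35,"ty": -0.15,"tz": 0,"wx": 0,"wy": 0,"wz": 37,"fingers": 0.9},{"tx": 0.35,"ty": -0.15,"tz": -4,"wx": 0,"wy": 0,"wz": 34,"fingers": 0.9},{"tx": 0,"ty": 1,"tz": -6.4,"wx": 0,"wy": 0,"wz": 25,"fingers": 0.9},{"tx": -2,"ty": 5,"tz": -6.4,"wx": 0,"wy": 0,"wz": 15,"fingers": 0.9},{"tx": -4,"ty": 10,"tz": -6.4,"wx": 0,"wy": 0,"wz": 5,"fingers": 0.9},{"tx": -6,"ty": 15,"tz": -6.4,"wx": 0,"wy": 0,"wz": -5,"fingers": 0.9},{"tx": -7.8,"ty": 19.4,"tz": -6.4,"wx": 0,"wy": 0,"wz": -15,"fingers": 0.9}])

```text
time_s: 12.48
position: [0.615, -0.1162, 0.2254]
tcp_rot: [-2.655, -1.679, 0.001]
force: [-0.4, 0.2, -0.1]
grip_width: 0.0821
```

>>> play_rows(increments=[{"tx": 0,"ty": 0,"tz": 0,"wx": 0,"wy": 0,"wz": -10,"fingers": 0.9},{"tx": 0,"ty": 0,"tz": 0,"wx": 0,"wy": 0,"wz": -20,"fingers": 0.9},{"tx": 0,"ty": 0,"tz": 0,"wx": 0,"wy": 0,"wz": -27,"fingers": 0.9}])

```text
time_s: 12.85
position: [0.6143, -0.1146, 0.2252]
tcp_rot: [-2.191, -2.25, 0.002]
force: [-1.1, 0.2, 0.3]
grip_width: 0.082
```

```bash
python3 -c "
from h import *
to(4,.162,-105.4)"
```

```text
t=12.85 yaw=1.5 j6=-13 pos=[ 0.6143 -0.1146  0.2252] F=[-1.1  0.2  0.3] M=[ 0.03 -0.08 -0.03] -> t= [-0.03  0.02  6.32] wz= 106.9 tilt [-0.09  0.    0.  ]
```

>>> play_rows(increments=[{"tx": 0,"ty": 0,"tz": 3.5,"wx": 0,"wy": 0,"wz": 0,"fingers": 0.9},{"tx": 0,"ty": 0,"tz": 6.3,"wx": 0,"wy": 0,"wz": 1,"fingers": 0.9},{"tx": 0,"ty": 0,"tz": 6.3,"wx": 0,"wy": 0,"wz": 11,"fingers": 0.9},{"tx": 0,"ty": 0,"tz": 6.3,"wx": 0,"wy": 0,"wz": 21,"fingers": 0.9},{"tx": 0,"ty": 0,"tz": 6.3,"wx": 0,"wy": 0,"wz": 31,"fingers": 0.9},{"tx": 0,"ty": 0,"tz": 6.3,"wx": 0,"wy": 0,"wz": 41,"fingers": 0.9},{"tx": 0,"ty": 0,"tz": 6.3,"wx": 0,"wy": 0,"wz": 51,"fingers": 0.9},{"tx": 0,"ty": 0,"tz": 6.3,"wx": 0,"wy": 0,"wz": 61,"fingers": 0.9},{"tx": 0,"ty": 0,"tz": 6.3,"wx": 0,"wy": 0,"wz": 71,"fingers": 0.9},{"tx": 0,"ty": 0,"tz": 6.3,"wx": 0,"wy": 0,"wz": 81,"fingers": 0.9},{"tx": 0,"ty": 0,"tz": 6.3,"wx": 0,"wy": 0,"wz": 91,"fingers": 0.9},{"tx": 0,"ty": 0,"tz": 6.3,"wx": 0,"wy": 0,"wz": 101,"fingers": 0.9}])

```text
time_s: 14.35
position: [0.6132, -0.1142, 0.1618]
tcp_rot: [3.13, -0.274, -0.006]
force: [0.0, 0.2, -1.3]
grip_width: 0.0822
```

```bash
python3 -c "
from h import *
to(4,.162,-105.4);to(1,.225,24)"
```

```text
t=14.35 yaw=-100.0 j6=88 pos=[ 0.6132 -0.1142  0.1618] F=[ 0.   0.2 -1.3] M=[-0.    0.22  0.04] -> t= [ 0.13  0.05 -0.02] wz= 5.4 tilt [ 0.03  0.23 -0.  ]
t=14.35 yaw=-100.0 j6=88 pos=[ 0.6132 -0.1142  0.1618] F=[ 0.   0.2 -1.3] M=[-0.    0.22  0.04] -> t= [  2.3  -14.77  -6.34] wz= -124.0 tilt [ 0.03  0.23 -0.  ]
```

>>> play_rows(increments=[{"tx": 0.1,"ty": 0,"tz": 0,"wx": 0,"wy": 0,"wz": 5.5,"fingers": 0.9},{"tx": 0.1,"ty": 0,"tz": 0,"wx": 0,"wy": 0,"wz": 5.5,"fingers": 0.9},{"tx": 0.1,"ty": 0,"tz": 0,"wx": 0,"wy": 0,"wz": -3,"fingers": 0.9},{"tx": 0.1,"ty": 0,"tz": -4,"wx": 0,"wy": 0,"wz": -6,"fingers": 0.9},{"tx": 0,"ty": 0,"tz": -9,"wx": 0,"wy": 0,"wz": -16,"fingers": 0.9},{"tx": -1,"ty": -0.5,"tz": -13,"wx": 0,"wy": 0,"wz": -26,"fingers": 0.9},{"tx": -2,"ty": -1,"tz": -17,"wx": 0,"wy": 0,"wz": -36,"fingers": 0.9},{"tx": -3,"ty": -1.4,"tz": -21,"wx": 0,"wy": 0,"wz": -46,"fingers": 0.9},{"tx": -4,"ty": -1.8,"tz": -25,"wx": 0,"wy": 0,"wz": -56,"fingers": 0.9},{"tx": -4.2,"ty": -1.9,"tz": -26,"wx": 0,"wy": 0,"wz": -66,"fingers": 0.9},{"tx": -4.2,"ty": -1.9,"tz": -26,"wx": 0,"wy": 0,"wz": -76,"fingers": 0.9},{"tx": -4.2,"ty": -1.9,"tz": -26,"wx": 0,"wy": 0,"wz": -86,"fingers": 0.9}])

```text
time_s: 15.85
position: [0.5771, -0.0877, 0.4232]
tcp_rot: [2.461, 1.95, 0.001]
force: [1.3, 0.8, 0.0]
grip_width: 0.0821
```

>>> play_rows(increments=[{"tx": 0,"ty": 0,"tz": 0,"wx": 0,"wy": 0,"wz": -10,"fingers": 0.9},{"tx": 0,"ty": 0,"tz": 0,"wx": 0,"wy": 0,"wz": -20,"fingers": 0.9},{"tx": 0,"ty": 0,"tz": 0,"wx": 0,"wy": 0,"wz": -26,"fingers": 0.9},{"tx": 0,"ty": 0,"tz": 0,"wx": 0,"wy": 0,"wz": -26,"fingers": 0.9}])

```text
time_s: 16.35
position: [0.5772, -0.0875, 0.4229]
tcp_rot: [1.97, 2.447, 0.0]
force: [1.0, -0.7, -0.3]
grip_width: 0.0822
```

```bash
python3 - <<'E'
from h import *
c=calibration("wrist");im=camera("wrist")
to(1,.225,24)
cen=np.array([.567,-.016])
a=np.hstack([rect(im,c,z,cen,.15,1333) for z in(.126,.151)])
cv2.imwrite("pics/w2r.png",a[:,:,::-1])
E
```

```text
t=16.40 yaw=12.3 j6=-22 pos=[ 0.5772 -0.0874  0.4229] F=[ 0.1 -0.4  0.2] M=[ 0.   -0.16 -0.03] -> t= [ 9.41 10.69 19.79] wz= -11.7 tilt [ 0.02  0.02 -0.  ]
```

View pics/w2r.png

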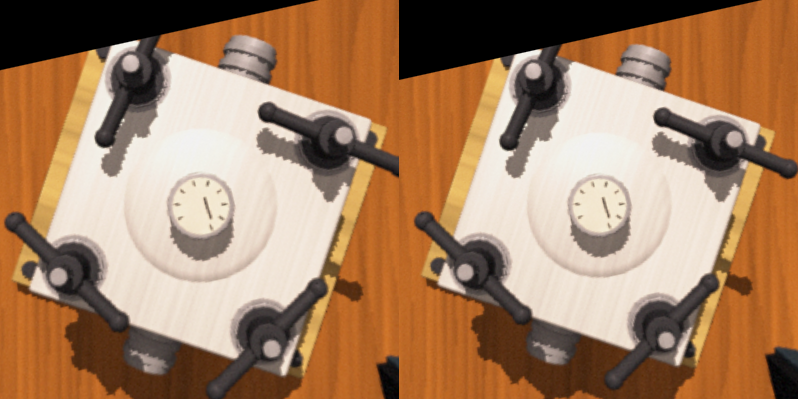

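The right panel gives bar angles of -22° for nut 1, +67° for nut 2, -44° for nut 3 and +45° for nut 4, so each has turned 89 to 91°, as planned. Round two starts with nut 1.

>>> play_rows(increments=[{"tx": 2.5,"ty": 2.8,"tz": 5,"wx": 0,"wy": 0,"wz": -6,"fingers": 0.9},{"tx": 5,"ty": 5.6,"tz": 9,"wx": 0,"wy": 0,"wz": -12,"fingers": 0.9},{"tx": 7.5,"ty": 8.5,"tz": 13,"wx": 0,"wy": 0,"wz": -14,"fingers": 0.9},{"tx": 9.4,"ty": 10.7,"tz": 17,"wx": 0,"wy": 0,"wz": -14,"fingers": 0.9},{"tx": 9.4,"ty": 10.7,"tz": 20.5,"wx": 0,"wy": 0,"wz": -14,"fingers": 0.9},{"tx": 9.4,"ty": 10.7,"tz": 23.5,"wx": 0,"wy": 0,"wz": -14,"fingers": 0.9},{"tx": 9.4,"ty": 10.7,"tz": 26.4,"wx": 0,"wy": 0,"wz": -14,"fingers": 0.9},{"tx": 9.4,"ty": 10.7,"tz": 26.4,"wx": 0,"wy": 0,"wz": -5,"fingers": 0.9},{"tx": 9.4,"ty": 10.7,"tz": 26.4,"wx": 0,"wy": 0,"wz": 5,"fingers": 0.9},{"tx": 9.4,"ty": 10.7,"tz": 26.4,"wx": 0,"wy": 0,"wz": 15,"fingers": 0.9},{"tx": 9.4,"ty": 10.7,"tz": 26.4,"wx": 0,"wy": 0,"wz": 25,"fingers": 0.9},{"tx": 9.4,"ty": 10.7,"tz": 26.4,"wx": 0,"wy": 0,"wz": 35,"fingers": 0.9}])

```text
time_s: 17.9
position: [0.6611, 0.0268, 0.1582]
tcp_rot: [2.619, 1.734, -0.004]
force: [0.6, -2.0, -2.0]
grip_width: 0.082
```

```bash
python3 -c "
from h import *
to(1,.158,-60)"
```

```text
t=17.90 yaw=-23.0 j6=24 pos=[0.6611 0.0268 0.1582] F=[ 0.6 -2.  -2. ] M=[-0.45  0.02  0.04] -> t= [0.07 0.03 0.02] wz= 37.0 tilt [-0.06  0.13  0.  ]
```

>>> play_rows(increments=[{"tx": 0,"ty": 0,"tz": 0,"wx": 0,"wy": 0,"wz": 10,"fingers": 0.9},{"tx": 0,"ty": 0,"tz": 0,"wx": 0,"wy": 0,"wz": 20,"fingers": 0.9},{"tx": 0,"ty": 0,"tz": 0,"wx": 0,"wy": 0,"wz": 30,"fingers": 0.9},{"tx": 0,"ty": 0,"tz": 0,"wx": 0,"wy": 0,"wz": 37,"fingers": 0.9},{"tx": 0,"ty": 0,"tz": 0,"wx": 0,"wy": 0,"wz": 37,"fingers": 0.9}])

```text
time_s: 18.52
position: [0.6613, 0.0275, 0.1584]
tcp_rot: [-3.032, -0.824, 0.002]
force: [-1.3, -0.2, 0.1]
grip_width: 0.082
```

```bash
python3 -c "
from h import *
to(1,.158,-80)"
```

```text
t=18.52 yaw=-59.6 j6=61 pos=[0.6613 0.0275 0.1584] F=[-1.3 -0.2  0.1] M=[-0.12  0.19  0.05] -> t= [0.03 0.04 0.04] wz= 20.4 tilt [-0.02  0.08  0.  ]
```

>>> play_rows(increments=[{"tx": 0,"ty": 0,"tz": 0,"wx": 0,"wy": 0,"wz": 8,"fingers": 0.9},{"tx": 0,"ty": 0,"tz": 0,"wx": 0,"wy": 0,"wz": 15,"fingers": 0.9},{"tx": 0,"ty": 0,"tz": 0,"wx": 0,"wy": 0,"wz": 15,"fingers": 0.9}])

```text
time_s: 18.9
position: [0.6615, 0.0279, 0.1587]
tcp_rot: [-3.113, -0.424, 0.001]
force: [-1.7, -0.4, -0.3]
grip_width: 0.082
```

```bash
python3 -c "
from h import *
to(1,.158,-80);to(3,.225,3)"
```

```text
t=18.90 yaw=-74.5 j6=76 pos=[0.6615 0.0279 0.1587] F=[-1.7 -0.4 -0.3] M=[-0.11  0.29  0.09] -> t= [0.01 0.06 0.07] wz= 5.5 tilt [-0.01  0.04  0.  ]
t=18.90 yaw=-74.5 j6=76 pos=[0.6615 0.0279 0.1587] F=[-1.7 -0.4 -0.3] M=[-0.11  0.29  0.09] -> t= [-20.74   4.07  -6.62] wz= -77.5 tilt [-0.01  0.04  0.  ]
```

>>> play_rows(increments=[{"tx": 0,"ty": 0,"tz": 0,"wx": 0,"wy": 0,"wz": -8,"fingers": 0.9},{"tx": 0,"ty": 0,"tz": -4,"wx": 0,"wy": 0,"wz": -10,"fingers": 0.9},{"tx": -0.5,"ty": 0.1,"tz": -6.6,"wx": 0,"wy": 0,"wz": -18,"fingers": 0.9},{"tx": -5,"ty": 1,"tz": -6.6,"wx": 0,"wy": 0,"wz": -28,"fingers": 0.9},{"tx": -9,"ty": 1.8,"tz": -6.6,"wx": 0,"wy": 0,"wz": -38,"fingers": 0.9},{"tx": -13,"ty": 2.6,"tz": -6.6,"wx": 0,"wy": 0,"wz": -48,"fingers": 0.9},{"tx": -17,"ty": 3.4,"tz": -6.6,"wx": 0,"wy": 0,"wz": -58,"fingers": 0.9},{"tx": -20,"ty": 4,"tz": -6.6,"wx": 0,"wy": 0,"wz": -68,"fingers": 0.9},{"tx": -20.7,"ty": 4.1,"tz": -6.6,"wx": 0,"wy": 0,"wz": -77,"fingers": 0.9},{"tx": -20.7,"ty": 4.1,"tz": -6.6,"wx": 0,"wy": 0,"wz": -79,"fingers": 0.9}])

```text
time_s: 20.15
position: [0.4733, -0.0666, 0.2257]
tcp_rot: [2.132, 2.305, 0.002]
force: [0.4, 0.9, 0.4]
grip_width: 0.0826
```

```bash
python3 -c "
from h import *
to(3,.158,-90)"
```

```text
t=20.15 yaw=4.5 j6=-14 pos=[ 0.4733 -0.0666  0.2257] F=[0.4 0.9 0.4] M=[ 0.01 -0.13  0.02] -> t= [-0.01 -0.08  6.77] wz= 94.5 tilt [ 0.14  0.02 -0.  ]
```

>>> play_rows(increments=[{"tx": 0,"ty": -0.05,"tz": 4,"wx": 0,"wy": 0,"wz": 0,"fingers": 0.9},{"tx": 0,"ty": -0.05,"tz": 6.8,"wx": 0,"wy": 0,"wz": 3,"fingers": 0.9},{"tx": 0,"ty": -0.05,"tz": 6.8,"wx": 0,"wy": 0,"wz": 13,"fingers": 0.9},{"tx": 0,"ty": -0.05,"tz": 6.8,"wx": 0,"wy": 0,"wz": 23,"fingers": 0.9},{"tx": 0,"ty": -0.05,"tz": 6.8,"wx": 0,"wy": 0,"wz": 33,"fingers": 0.9},{"tx": 0,"ty": -0.05,"tz": 6.8,"wx": 0,"wy": 0,"wz": 43,"fingers": 0.9},{"tx": 0,"ty": -0.05,"tz": 6.8,"wx": 0,"wy": 0,"wz": 53,"fingers": 0.9},{"tx": 0,"ty": -0.05,"tz": 6.8,"wx": 0,"wy": 0,"wz": 63,"fingers": 0.9},{"tx": 0,"ty": -0.05,"tz": 6.8,"wx": 0,"wy": 0,"wz": 73,"fingers": 0.9},{"tx": 0,"ty": -0.05,"tz": 6.8,"wx": 0,"wy": 0,"wz": 83,"fingers": 0.9},{"tx": 0,"ty": -0.05,"tz": 6.8,"wx": 0,"wy": 0,"wz": 90,"fingers": 0.9},{"tx": 0,"ty": -0.05,"tz": 6.8,"wx": 0,"wy": 0,"wz": 90,"fingers": 0.9}])

```text
time_s: 21.65
position: [0.4721, -0.0661, 0.1564]
tcp_rot: [-3.139, -0.123, 0.003]
force: [-2.8, -0.7, -2.2]
grip_width: 0.0821
```

```bash
python3 -c "
from h import *
to(3,.158,-95)"
```

```text
t=21.65 yaw=-85.5 j6=76 pos=[ 0.4721 -0.0661  0.1564] F=[-2.8 -0.7 -2.2] M=[-0.09  0.57  0.2 ] -> t= [ 0.04  0.07 -0.16] wz= 9.5 tilt [-0.02  0.12  0.  ]
```

>>> play_rows(increments=[{"tx": 0,"ty": 0.05,"tz": -0.1,"wx": 0,"wy": 0,"wz": 6,"fingers": 0.9},{"tx": 0,"ty": 0.05,"tz": -0.1,"wx": 0,"wy": 0,"wz": 12,"fingers": 0.9},{"tx": 0,"ty": 0.05,"tz": -0.1,"wx": 0,"wy": 0,"wz": 12,"fingers": 0.9}])

```text
time_s: 22.02
position: [0.4723, -0.0665, 0.1576]
tcp_rot: [-3.134, 0.204, 0.002]
force: [-2.6, 1.0, -2.3]
grip_width: 0.0821
```

```bash
python3 -c "
from h import *
to(3,.158,-105)"
```

```text
t=22.02 yaw=-97.4 j6=88 pos=[ 0.4723 -0.0665  0.1576] F=[-2.6  1.  -2.3] M=[0.15 0.58 0.12] -> t= [ 0.03  0.03 -0.04] wz= 7.6 tilt [-0.02  0.08  0.  ]
```

>>> play_rows(increments=[{"tx": 0,"ty": 0,"tz": 0,"wx": 0,"wy": 0,"wz": 6,"fingers": 0.9},{"tx": 0,"ty": 0,"tz": 0,"wx": 0,"wy": 0,"wz": 10,"fingers": 0.9},{"tx": 0,"ty": 0,"tz": 0,"wx": 0,"wy": 0,"wz": 10,"fingers": 0.9}])

```text
time_s: 22.4
position: [0.4723, -0.0665, 0.1577]
tcp_rot: [-3.105, 0.476, 0.002]
force: [-3.0, 1.5, -2.2]
grip_width: 0.0822
```

```bash
python3 -c "
from h import *
to(3,.158,-115)
print(state()['joint_torque'].round(2))"
```

```text
t=22.40 yaw=-107.4 j6=98 pos=[ 0.4723 -0.0665  0.1577] F=[-3.   1.5 -2.2] M=[0.27 0.71 0.14] -> t= [ 0.04  0.02 -0.03] wz= 7.6 tilt [-0.01  0.07  0.  ]
[ -0.82 -34.93 -22.87  -0.16  -1.18   0.29]
```

>>> play_rows(increments=[{"tx": 0,"ty": 0,"tz": 0,"wx": 0,"wy": 0,"wz": 5,"fingers": 0.9},{"tx": 0,"ty": 0,"tz": 0,"wx": 0,"wy": 0,"wz": 10,"fingers": 0.9},{"tx": 0,"ty": 0,"tz": 0,"wx": 0,"wy": 0,"wz": 10,"fingers": 0.9}])

```text
time_s: 22.78
position: [0.472, -0.0664, 0.1575]
tcp_rot: [-3.052, 0.745, 0.003]
force: [-3.5, 3.1, -3.1]
grip_width: 0.0821
```

```bash
python3 -c "
from h import *
to(3,.158,-115)
print(state()['joint_torque'].round(2))
im=camera('side');cv2.imwrite('pics/side2.png',cv2.resize(im[140:270,190:330,::-1],(560,520),interpolation=cv2.INTER_CUBIC))"
```

```text
t=22.77 yaw=-117.4 j6=108 pos=[ 0.472  -0.0664  0.1575] F=[-3.5  3.1 -3.1] M=[0.49 0.77 0.21] -> t= [ 0.07  0.   -0.05] wz= -2.4 tilt [ 0.01  0.11 -0.  ]
[ -1.33 -35.3  -23.62  -0.38  -1.48   0.37]
```

View pics/side2.png

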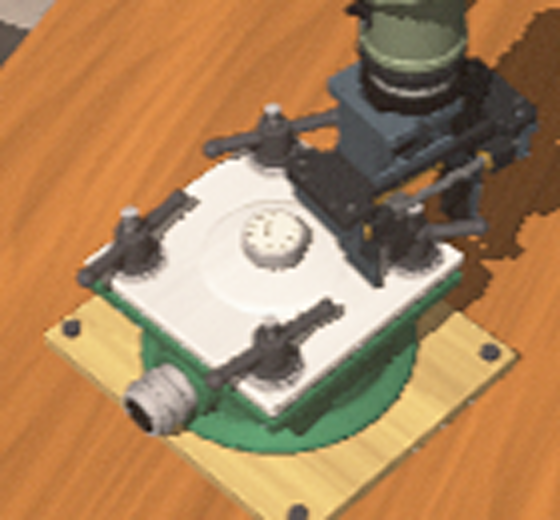

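The crop shows the fingers on nut 3's bar at about (410,235), the other three bars clear, and the cover looking level. A little more on nut 3.

>>> play_rows(increments=[{"tx": 0,"ty": 0,"tz": 0,"wx": 0,"wy": 0,"wz": 4,"fingers": 0.9},{"tx": 0,"ty": 0,"tz": 0,"wx": 0,"wy": 0,"wz": 8,"fingers": 0.9},{"tx": 0,"ty": 0,"tz": 0,"wx": 0,"wy": 0,"wz": 8,"fingers": 0.9}])

```text
time_s: 23.2
position: [0.472, -0.0664, 0.1575]
tcp_rot: [-2.992, 0.957, 0.003]
force: [-4.0, 3.3, -4.2]
grip_width: 0.082
```

```bash
python3 -c "
from h import *
to(3,.158,-115);to(1,.225,-47)
print(state()['joint_torque'].round(2))"
```

```text
t=23.20 yaw=-125.5 j6=116 pos=[ 0.472  -0.0664  0.1575] F=[-4.   3.3 -4.2] M=[0.55 0.79 0.27] -> t= [ 0.07 -0.01 -0.05] wz= -10.5 tilt [ 0.02  0.11 -0.  ]
t=23.20 yaw=-125.5 j6=116 pos=[ 0.472  -0.0664  0.1575] F=[-4.   3.3 -4.2] M=[0.55 0.79 0.27] -> t= [  9.99 -18.64  -6.77] wz= -78.5 tilt [ 0.02  0.11 -0.  ]
[ -1.66 -35.5  -23.88  -0.56  -1.56   0.34]
```

>>> play_rows(increments=[{"tx": 0,"ty": 0,"tz": 0,"wx": 0,"wy": 0,"wz": -9,"fingers": 0.9},{"tx": 0,"ty": 0,"tz": -4,"wx": 0,"wy": 0,"wz": -10,"fingers": 0.9},{"tx": 0.2,"ty": -0.5,"tz": -6.7,"wx": 0,"wy": 0,"wz": -18,"fingers": 0.9},{"tx": 2.5,"ty": -4.7,"tz": -6.7,"wx": 0,"wy": 0,"wz": -28,"fingers": 0.9},{"tx": 5,"ty": -9.3,"tz": -6.7,"wx": 0,"wy": 0,"wz": -38,"fingers": 0.9},{"tx": 7.5,"ty": -14,"tz": -6.7,"wx": 0,"wy": 0,"wz": -48,"fingers": 0.9},{"tx": 9.8,"ty": -18.2,"tz": -6.7,"wx": 0,"wy": 0,"wz": -58,"fingers": 0.9},{"tx": 10,"ty": -18.6,"tz": -6.7,"wx": 0,"wy": 0,"wz": -67,"fingers": 0.9},{"tx": 10,"ty": -18.6,"tz": -6.7,"wx": 0,"wy": 0,"wz": -67,"fingers": 0.9}])

```text
time_s: 24.32
position: [0.6643, 0.0261, 0.2255]
tcp_rot: [3.023, 0.849, 0.006]
force: [-0.3, 0.6, -0.5]
grip_width: 0.0822
```

```bash
python3 -c "
from h import *
to(1,.157,-75)"
```

```text
t=24.32 yaw=-58.6 j6=60 pos=[0.6643 0.0261 0.2255] F=[-0.3  0.6 -0.5] M=[-0.01 -0.01 -0.03] -> t= [-0.18 -0.26  6.85] wz= 16.4 tilt [ 0.15 -0.19  0.  ]
```

>>> play_rows(increments=[{"tx": -0.2,"ty": -0.25,"tz": 3.5,"wx": 0.1,"wy": -0.1,"wz": 0,"fingers": 0.9},{"tx": -0.2,"ty": -0.25,"tz": 6.8,"wx": 0.1,"wy": -0.1,"wz": 0,"fingers": 0.9},{"tx": -0.2,"ty": -0.25,"tz": 6.8,"wx": 0.1,"wy": -0.1,"wz": 6,"fingers": 0.9},{"tx": -0.2,"ty": -0.25,"tz": 6.8,"wx": 0.1,"wy": -0.1,"wz": 15,"fingers": 0.9},{"tx": -0.2,"ty": -0.25,"tz": 6.8,"wx": 0.1,"wy": -0.1,"wz": 23,"fingers": 0.9},{"tx": -0.2,"ty": -0.25,"tz": 6.8,"wx": 0.1,"wy": -0.1,"wz": 28,"fingers": 0.9},{"tx": -0.2,"ty": -0.25,"tz": 6.8,"wx": 0.1,"wy": -0.1,"wz": 28,"fingers": 0.9}])

```text
time_s: 25.2
position: [0.6599, 0.0264, 0.1577]
tcp_rot: [-3.14, -0.091, -0.001]
force: [1.1, -1.4, -0.4]
grip_width: 0.0821
```

```bash
python3 -c "
from h import *
to(1,.157,-95)"
```

```text
t=25.20 yaw=-86.7 j6=88 pos=[0.6599 0.0264 0.1577] F=[ 1.1 -1.4 -0.4] M=[-0.05 -0.16  0.06] -> t= [ 0.19 -0.08  0.07] wz= 8.3 tilt [-0.03 -0.05 -0.  ]
```

>>> play_rows(increments=[{"tx": 0.15,"ty": -0.1,"tz": 0,"wx": 0,"wy": 0,"wz": 6,"fingers": 0.9},{"tx": 0.15,"ty": -0.1,"tz": 0,"wx": 0,"wy": 0,"wz": 12,"fingers": 0.9},{"tx": 0.15,"ty": -0.1,"tz": 0,"wx": 0,"wy": 0,"wz": 12,"fingers": 0.9}])

```text
time_s: 25.58
position: [0.6607, 0.0274, 0.1575]
tcp_rot: [-3.133, 0.234, 0.002]
force: [-0.2, -0.6, -0.2]
grip_width: 0.082
```

```bash
python3 -c "
from h import *
to(1,.157,-107);to(2,.225,-65)"
```

```text
t=25.57 yaw=-98.6 j6=100 pos=[0.6607 0.0274 0.1575] F=[-0.2 -0.6 -0.2] M=[-0.16  0.06  0.05] -> t= [ 0.1  -0.    0.05] wz= 8.4 tilt [-0.    0.06  0.  ]
t=25.57 yaw=-98.6 j6=100 pos=[0.6607 0.0274 0.1575] F=[-0.2 -0.6 -0.2] M=[-0.16  0.06  0.05] -> t= [-14.63  -2.64  -6.73] wz= -33.6 tilt [-0.    0.06  0.  ]
```

>>> play_rows(increments=[{"tx": 0.1,"ty": 0,"tz": 0,"wx": 0,"wy": 0,"wz": 6,"fingers": 0.9},{"tx": 0.1,"ty": 0,"tz": 0,"wx": 0,"wy": 0,"wz": 10,"fingers": 0.9},{"tx": 0.1,"ty": 0,"tz": 0,"wx": 0,"wy": 0,"wz": 10,"fingers": 0.9}])

```text
time_s: 25.95
position: [0.661, 0.0275, 0.1571]
tcp_rot: [3.1, -0.504, -0.005]
force: [-2.9, -3.3, 1.1]
grip_width: 0.0822
```

```bash
python3 -c "
from h import *
to(1,.157,-120)"
```

```text
t=25.95 yaw=-108.5 j6=110 pos=[0.661  0.0275 0.1571] F=[-2.9 -3.3  1.1] M=[-0.42  0.46  0.21] -> t= [ 0.07 -0.    0.01] wz= 11.5 tilt [ 0.05  0.18 -0.  ]
```

>>> play_rows(increments=[{"tx": 0,"ty": 0,"tz": 0,"wx": 0,"wy": 0,"wz": -9,"fingers": 0.9},{"tx": 0,"ty": 0,"tz": -4,"wx": 0,"wy": 0,"wz": -10,"fingers": 0.9},{"tx": -0.5,"ty": 0,"tz": -6.8,"wx": 0,"wy": 0,"wz": -20,"fingers": 0.9},{"tx": -4,"ty": 0,"tz": -6.8,"wx": 0,"wy": 0,"wz": -30,"fingers": 0.9},{"tx": -8,"ty": 0,"tz": -6.8,"wx": 0,"wy": 0,"wz": -40,"fingers": 0.9},{"tx": -11,"ty": 0,"tz": -6.8,"wx": 0,"wy": 0,"wz": -50,"fingers": 0.9},{"tx": -11.7,"ty": 0,"tz": -6.8,"wx": 0,"wy": 0,"wz": -60,"fingers": 0.9},{"tx": -11.7,"ty": 0,"tz": -6.8,"wx": 0,"wy": 0,"wz": -70,"fingers": 0.9},{"tx": -11.7,"ty": 0,"tz": -6.8,"wx": 0,"wy": 0,"wz": -80,"fingers": 0.9},{"tx": -11.7,"ty": 0,"tz": -6.8,"wx": 0,"wy": 0,"wz": -90,"fingers": 0.9},{"tx": -11.7,"ty": 0,"tz": -6.8,"wx": 0,"wy": 0,"wz": -100,"fingers": 0.9},{"tx": -11.7,"ty": 0,"tz": -6.8,"wx": 0,"wy": 0,"wz": -110,"fingers": 0.9}])

```text
time_s: 27.45
position: [0.5516, 0.0659, 0.2258]
tcp_rot: [-2.185, -2.255, -0.003]
force: [0.5, 0.2, -0.2]
grip_width: 0.0816
```

```bash
python3 -c "
from h import *
to(2,.225,112)"
```

```text
t=27.45 yaw=1.8 j6=4 pos=[0.5516 0.0659 0.2258] F=[ 0.5  0.2 -0.2] M=[-0.05 -0.1   0.04] -> t= [ 1.04 -3.12  0.08] wz= -110.2 tilt [ 0.02 -0.14  0.  ]
```

>>> play_rows(increments=[{"tx": 1,"ty": -3.1,"tz": 0,"wx": 0,"wy": 0,"wz": -10,"fingers": 0.9},{"tx": 1,"ty": -3.1,"tz": 0,"wx": 0,"wy": 0,"wz": -20,"fingers": 0.9},{"tx": 1,"ty": -3.1,"tz": 0,"wx": 0,"wy": 0,"wz": -30,"fingers": 0.9},{"tx": 1,"ty": -3.1,"tz": 0,"wx": 0,"wy": 0,"wz": -40,"fingers": 0.9},{"tx": 1,"ty": -3.1,"tz": 0,"wx": 0,"wy": 0,"wz": -50,"fingers": 0.9},{"tx": 1,"ty": -3.1,"tz": 0,"wx": 0,"wy": 0,"wz": -60,"fingers": 0.9},{"tx": 1,"ty": -3.1,"tz": 0,"wx": 0,"wy": 0,"wz": -70,"fingers": 0.9},{"tx": 1,"ty": -3.1,"tz": 0,"wx": 0,"wy": 0,"wz": -80,"fingers": 0.9},{"tx": 1,"ty": -3.1,"tz": 0,"wx": 0,"wy": 0,"wz": -90,"fingers": 0.9},{"tx": 1,"ty": -3.1,"tz": 0,"wx": 0,"wy": 0,"wz": -100,"fingers": 0.9},{"tx": 1,"ty": -3.1,"tz": 0,"wx": 0,"wy": 0,"wz": -110,"fingers": 0.9},{"tx": 1,"ty": -3.1,"tz": 2,"wx": 0,"wy": 0,"wz": -110,"fingers": 0.9}])

```text
time_s: 28.95
position: [0.5214, 0.0753, 0.207]
tcp_rot: [-0.586, 3.082, 0.003]
force: [0.1, -0.4, -0.2]
grip_width: 0.082
```

```bash
python3 -c "
from h import *
to(2,.158,95.7)"
```

```text
t=28.95 yaw=111.5 j6=-105 pos=[0.5214 0.0753 0.207 ] F=[ 0.1 -0.4 -0.2] M=[ 0.14 -0.1   0.04] -> t= [0.16 0.05 4.9 ] wz= 15.8 tilt [ 0.07  0.28 -0.  ]
```

>>> play_rows(increments=[{"tx": 0.1,"ty": 0,"tz": 3,"wx": 0,"wy": 0.2,"wz": 0,"fingers": 0.9},{"tx": 0.1,"ty": 0,"tz": 4.9,"wx": 0,"wy": 0.2,"wz": 2,"fingers": 0.9},{"tx": 0.1,"ty": 0,"tz": 4.9,"wx": 0,"wy": 0.2,"wz": 12,"fingers": 0.9},{"tx": 0.1,"ty": 0,"tz": 4.9,"wx": 0,"wy": 0.2,"wz": 22,"fingers": 0.9},{"tx": 0.1,"ty": 0,"tz": 4.9,"wx": 0,"wy": 0.2,"wz": 32,"fingers": 0.9},{"tx": 0.1,"ty": 0,"tz": 4.9,"wx": 0,"wy": 0.2,"wz": 42,"fingers": 0.9},{"tx": 0.1,"ty": 0,"tz": 4.9,"wx": 0,"wy": 0.2,"wz": 52,"fingers": 0.9},{"tx": 0.1,"ty": 0,"tz": 4.9,"wx": 0,"wy": 0.2,"wz": 62,"fingers": 0.9},{"tx": 0.1,"ty": 0,"tz": 4.9,"wx": 0,"wy": 0.2,"wz": 72,"fingers": 0.9},{"tx": 0.1,"ty": 0,"tz": 4.9,"wx": 0,"wy": 0.2,"wz": 82,"fingers": 0.9},{"tx": 0.1,"ty": 0,"tz": 4.9,"wx": 0,"wy": 0.2,"wz": 92,"fingers": 0.9},{"tx": 0.1,"ty": 0,"tz": 4.9,"wx": 0,"wy": 0.2,"wz": 97,"fingers": 0.9}])

```text
time_s: 30.45
position: [0.5191, 0.075, 0.1566]
tcp_rot: [-1.925, -2.476, -0.002]
force: [0.9, -0.1, -1.3]
grip_width: 0.0821
```

```bash
python3 -c "
from h import *
to(2,.157,0)"
```

```text
t=30.45 yaw=14.3 j6=-8 pos=[0.5191 0.075  0.1566] F=[ 0.9 -0.1 -1.3] M=[ 0.1  -0.07  0.1 ] -> t= [ 0.01  0.1  -0.04] wz= 14.3 tilt [-0.12 -0.27 -0.  ]
```

>>> play_rows(increments=[{"tx": 0,"ty": 0.1,"tz": 0,"wx": 0,"wy": 0,"wz": 7,"fingers": 0.9},{"tx": 0,"ty": 0.1,"tz": 0,"wx": 0,"wy": 0,"wz": 14,"fingers": 0.9},{"tx": 0,"ty": 0.1,"tz": 0,"wx": 0,"wy": 0,"wz": 14,"fingers": 0.9}])

```text
time_s: 30.82
position: [0.5198, 0.0749, 0.1565]
tcp_rot: [-2.208, -2.228, 0.001]
force: [-1.1, -0.1, 1.2]
grip_width: 0.0822
```

```bash
python3 -c "
from h import *
to(2,.157,0)"
```

```text
t=30.82 yaw=0.5 j6=6 pos=[0.5198 0.0749 0.1565] F=[-1.1 -0.1  1.2] M=[-0.05 -0.04  0.03] -> t= [ 0.04  0.02 -0.05] wz= 0.5 tilt [-0.22 -0.19 -0.  ]
```

>>> play_rows(increments=[{"tx": 0,"ty": 0,"tz": 0,"wx": 0,"wy": 0,"wz": 6,"fingers": 0.9},{"tx": 0,"ty": 0,"tz": 0,"wx": 0,"wy": 0,"wz": 12,"fingers": 0.9},{"tx": 0,"ty": 0,"tz": 0,"wx": 0,"wy": 0,"wz": 12,"fingers": 0.9}])

```text
time_s: 31.2
position: [0.5196, 0.0746, 0.1563]
tcp_rot: [-2.428, -1.987, 0.003]
force: [-1.7, -1.1, -0.0]
grip_width: 0.0822
```

```bash
python3 -c "
from h import *
to(2,.157,-12);to(4,.225,89)"
```

```text
t=31.20 yaw=-11.4 j6=18 pos=[0.5196 0.0746 0.1563] F=[-1.7 -1.1 -0. ] M=[-0.23  0.03  0.12] -> t= [ 0.08  0.02 -0.07] wz= 0.6 tilt [-0.29 -0.09 -0.  ]
t=31.20 yaw=-11.4 j6=18 pos=[0.5196 0.0746 0.1563] F=[-1.7 -1.1 -0. ] M=[-0.23  0.03  0.12] -> t= [-16.69  13.01  -6.96] wz= -100.4 tilt [-0.29 -0.09 -0.  ]
```

>>> play_rows(increments=[{"tx": 0,"ty": 0,"tz": 0,"wx": -0.2,"wy": 0,"wz": 5,"fingers": 0.9},{"tx": 0,"ty": 0,"tz": 0,"wx": -0.2,"wy": 0,"wz": 10,"fingers": 0.9},{"tx": 0,"ty": 0,"tz": 0,"wx": -0.2,"wy": 0,"wz": 10,"fingers": 0.9}])

```text
time_s: 31.58
position: [0.5194, 0.0744, 0.1561]
tcp_rot: [-2.594, -1.769, 0.001]
force: [-1.1, -0.9, -1.6]
grip_width: 0.0819
```

```bash
python3 -c "
from h import *
to(2,.157,-12);to(4,.225,89)"
```

```text
t=31.57 yaw=-21.4 j6=28 pos=[0.5194 0.0744 0.1561] F=[-1.1 -0.9 -1.6] M=[-0.22  0.13  0.23] -> t= [ 0.1   0.02 -0.09] wz= -9.4 tilt [-0.13 -0.02 -0.  ]
t=31.57 yaw=-21.4 j6=28 pos=[0.5194 0.0744 0.1561] F=[-1.1 -0.9 -1.6] M=[-0.22  0.13  0.23] -> t= [-14.16  15.74  -6.93] wz= -110.4 tilt [-0.13 -0.02 -0.  ]
```

>>> play_rows(increments=[{"tx": 0,"ty": 0,"tz": 0,"wx": 0,"wy": 0,"wz": -9,"fingers": 0.9},{"tx": 0,"ty": 0,"tz": -4,"wx": 0,"wy": 0,"wz": -10,"fingers": 0.9},{"tx": -0.5,"ty": 0.5,"tz": -6.9,"wx": 0,"wy": 0,"wz": -20,"fingers": 0.9},{"tx": -3,"ty": 3.5,"tz": -6.9,"wx": 0,"wy": 0,"wz": -30,"fingers": 0.9},{"tx": -6,"ty": 6.8,"tz": -6.9,"wx": 0,"wy": 0,"wz": -40,"fingers": 0.9},{"tx": -9,"ty": 10,"tz": -6.9,"wx": 0,"wy": 0,"wz": -50,"fingers": 0.9},{"tx": -12,"ty": 13.3,"tz": -6.9,"wx": 0,"wy": 0,"wz": -60,"fingers": 0.9},{"tx": -14,"ty": 15.5,"tz": -6.9,"wx": 0,"wy": 0,"wz": -70,"fingers": 0.9},{"tx": -14.2,"ty": 15.7,"tz": -6.9,"wx": 0,"wy": 0,"wz": -80,"fingers": 0.9},{"tx": -14.2,"ty": 15.7,"tz": -6.9,"wx": 0,"wy": 0,"wz": -90,"fingers": 0.9},{"tx": -14.2,"ty": 15.7,"tz": -6.9,"wx": 0,"wy": 0,"wz": -100,"fingers": 0.9},{"tx": -14.2,"ty": 15.7,"tz": -6.9,"wx": 0,"wy": 0,"wz": -110,"fingers": 0.9}])

```text
time_s: 33.08
position: [0.6141, -0.1153, 0.2254]
tcp_rot: [0.031, 3.141, 0.003]
force: [0.1, 0.5, 0.0]
grip_width: 0.0821
```

```bash
python3 -c "
from h import *
to(4,.157,74.3)"
```

```text
t=33.08 yaw=88.9 j6=-101 pos=[ 0.6141 -0.1153  0.2254] F=[0.1 0.5 0. ] M=[ 0.1  -0.15 -0.  ] -> t= [-0.03  0.02  6.84] wz= 14.6 tilt [ 0.12  0.04 -0.  ]
```

>>> play_rows(increments=[{"tx": 0,"ty": 0,"tz": 4,"wx": 0,"wy": 0,"wz": 0,"fingers": 0.9},{"tx": 0,"ty": 0,"tz": 6.8,"wx": 0,"wy": 0,"wz": 2,"fingers": 0.9},{"tx": 0,"ty": 0,"tz": 6.8,"wx": 0,"wy": 0,"wz": 12,"fingers": 0.9},{"tx": 0,"ty": 0,"tz": 6.8,"wx": 0,"wy": 0,"wz": 22,"fingers": 0.9},{"tx": 0,"ty": 0,"tz": 6.8,"wx": 0,"wy": 0,"wz": 32,"fingers": 0.9},{"tx": 0,"ty": 0,"tz": 6.8,"wx": 0,"wy": 0,"wz": 42,"fingers": 0.9},{"tx": 0,"ty": 0,"tz": 6.8,"wx": 0,"wy": 0,"wz": 52,"fingers": 0.9},{"tx": 0,"ty": 0,"tz": 6.8,"wx": 0,"wy": 0,"wz": 62,"fingers": 0.9},{"tx": 0,"ty": 0,"tz": 6.8,"wx": 0,"wy": 0,"wz": 72,"fingers": 0.9},{"tx": 0,"ty": 0,"tz": 6.8,"wx": 0,"wy": 0,"wz": 82,"fingers": 0.9},{"tx": 0,"ty": 0,"tz": 6.8,"wx": 0,"wy": 0,"wz": 92,"fingers": 0.9},{"tx": 0,"ty": 0,"tz": 6.8,"wx": 0,"wy": 0,"wz": 102,"fingers": 0.9}])

```text
time_s: 34.58
position: [0.6135, -0.1157, 0.1569]
tcp_rot: [-2.47, -1.939, 0.0]
force: [-0.8, -1.7, -2.8]
grip_width: 0.0821
```

```bash
python3 -c "
from h import *
to(4,.157,-20)"
```

```text
t=34.58 yaw=-13.7 j6=2 pos=[ 0.6135 -0.1157  0.1569] F=[-0.8 -1.7 -2.8] M=[-0.41 -0.01  0.14] -> t= [ 0.1   0.07 -0.01] wz= 6.3 tilt [-0.06 -0.04 -0.  ]
```

Total is about 177°. Continuing in steps.

>>> play_rows(increments=[{"tx": 0,"ty": 0,"tz": 0,"wx": 0,"wy": 0,"wz": 6,"fingers": 0.9},{"tx": 0,"ty": 0,"tz": 0,"wx": 0,"wy": 0,"wz": 12,"fingers": 0.9},{"tx": 0,"ty": 0,"tz": 0,"wx": 0,"wy": 0,"wz": 12,"fingers": 0.9}])

```text
time_s: 34.95
position: [0.6132, -0.1157, 0.1567]
tcp_rot: [-2.654, -1.677, 0.001]
force: [-0.9, -2.2, -1.7]
grip_width: 0.0821
```

```bash
python3 -c "
from h import *
to(4,.157,-35)"
```

```text
t=34.95 yaw=-25.4 j6=14 pos=[ 0.6132 -0.1157  0.1567] F=[-0.9 -2.2 -1.7] M=[-0.37  0.07  0.1 ] -> t= [ 0.12  0.07 -0.03] wz= 9.6 tilt [-0.1  -0.02 -0.  ]
```

>>> play_rows(increments=[{"tx": 0,"ty": 0,"tz": 0,"wx": 0,"wy": 0,"wz": 6,"fingers": 0.9},{"tx": 0,"ty": 0,"tz": 0,"wx": 0,"wy": 0,"wz": 12,"fingers": 0.9},{"tx": 0,"ty": 0,"tz": 0,"wx": 0,"wy": 0,"wz": 12,"fingers": 0.9}])

```text
time_s: 35.33
position: [0.613, -0.1157, 0.1566]
tcp_rot: [-2.815, -1.391, 0.003]
force: [-1.4, -2.9, -3.6]
grip_width: 0.0818
```

```bash
python3 -c "
from h import *
to(4,.157,-35)"
```

```text
t=35.33 yaw=-37.4 j6=26 pos=[ 0.613  -0.1157  0.1566] F=[-1.4 -2.9 -3.6] M=[-0.58  0.19  0.23] -> t= [ 0.15  0.06 -0.04] wz= -2.4 tilt [-0.13  0.04  0.  ]
```

>>> play_rows(increments=[{"tx": 0,"ty": 0,"tz": 0,"wx": 0,"wy": 0,"wz": 5,"fingers": 0.9},{"tx": 0,"ty": 0,"tz": 0,"wx": 0,"wy": 0,"wz": 10,"fingers": 0.9},{"tx": 0,"ty": 0,"tz": 0,"wx": 0,"wy": 0,"wz": 10,"fingers": 0.9}])

```text
time_s: 35.7
position: [0.6128, -0.1157, 0.1564]
tcp_rot: [-2.925, -1.141, 0.004]
force: [-1.4, -4.3, -5.0]
grip_width: 0.082
```

```bash
python3 -c "
from h import *
to(4,.157,-35);to(1,.225,90)"
```

```text
t=35.70 yaw=-47.4 j6=36 pos=[ 0.6128 -0.1157  0.1564] F=[-1.4 -4.3 -5. ] M=[-0.77  0.21  0.32] -> t= [ 0.18  0.05 -0.06] wz= -12.4 tilt [-0.14  0.09  0.  ]
t=35.70 yaw=-47.4 j6=36 pos=[ 0.6128 -0.1157  0.1564] F=[-1.4 -4.3 -5. ] M=[-0.77  0.21  0.32] -> t= [13.28 -7.23 -6.86] wz= -137.4 tilt [-0.14  0.09  0.  ]
```

>>> play_rows(increments=[{"tx": 0,"ty": 0,"tz": 0,"wx": 0,"wy": 0,"wz": 5,"fingers": 0.9},{"tx": 0,"ty": 0,"tz": 0,"wx": 0,"wy": 0,"wz": 10,"fingers": 0.9},{"tx": 0,"ty": 0,"tz": 0,"wx": 0,"wy": 0,"wz": 15,"fingers": 0.9},{"tx": 0,"ty": 0,"tz": 0,"wx": 0,"wy": 0,"wz": 15,"fingers": 0.9}])

```text
time_s: 36.2
position: [0.6125, -0.1157, 0.1561]
tcp_rot: [-3.049, -0.75, 0.005]
force: [-1.9, -4.8, -6.8]
grip_width: 0.0821
```

```bash
python3 -c "
from h import *
to(4,.157,-35);to(1,.225,-98)"
```

```text
t=36.20 yaw=-62.4 j6=51 pos=[ 0.6125 -0.1157  0.1561] F=[-1.9 -4.8 -6.8] M=[-0.86  0.36  0.52] -> t= [ 0.21  0.02 -0.09] wz= -27.4 tilt [-0.13  0.17  0.  ]
t=36.20 yaw=-62.4 j6=51 pos=[ 0.6125 -0.1157  0.1561] F=[-1.9 -4.8 -6.8] M=[-0.86  0.36  0.52] -> t= [ 10.97 -10.41  -6.9 ] wz= 35.6 tilt [-0.13  0.17  0.  ]
```

>>> play_rows(increments=[{"tx": 0,"ty": 0,"tz": 0,"wx": 0,"wy": 0,"wz": 5,"fingers": 0.9},{"tx": 0,"ty": 0,"tz": 0,"wx": 0,"wy": 0,"wz": 5,"fingers": 0.9},{"tx": 0,"ty": 0,"tz": 0,"wx": 0,"wy": 0,"wz": -5,"fingers": 0.9},{"tx": 0,"ty": 0,"tz": -1,"wx": 0,"wy": 0,"wz": -8,"fingers": 0.9},{"tx": 0,"ty": 0,"tz": -6.9,"wx": 0,"wy": 0,"wz": -9,"fingers": 0.9}])

```text
time_s: 36.83
position: [0.6123, -0.1138, 0.2239]
tcp_rot: [-2.976, -0.983, 0.008]
force: [1.1, -0.3, -0.4]
grip_width: 0.0821
```

```bash
python3 -c "
from h import *
to(2,.225,-4)"
```

```text
t=36.83 yaw=-53.4 j6=42 pos=[ 0.6123 -0.1138  0.2239] F=[ 1.1 -0.3 -0.4] M=[-0.03 -0.13  0.01] -> t= [  3.85 -20.69   0.07] wz= -49.4 tilt [-0.52  0.12  0.  ]
```

>>> play_rows(increments=[{"tx": 0.9,"ty": -4.8,"tz": 0,"wx": -0.5,"wy": 0.1,"wz": -10,"fingers": 0.9},{"tx": 1.8,"ty": -9.6,"tz": 0,"wx": -0.5,"wy": 0.1,"wz": -20,"fingers": 0.9},{"tx": 2.7,"ty": -14.4,"tz": 0,"wx": -0.5,"wy": 0.1,"wz": -30,"fingers": 0.9},{"tx": 3.6,"ty": -19.2,"tz": 0,"wx": -0.5,"wy": 0.1,"wz": -40,"fingers": 0.9},{"tx": 3.85,"ty": -20.7,"tz": 0,"wx": -0.5,"wy": 0.1,"wz": -49,"fingers": 0.9},{"tx": 3.85,"ty": -20.7,"tz": 0,"wx": -0.5,"wy": 0.1,"wz": -49,"fingers": 0.9}])

```text
time_s: 37.58
position: [0.5218, 0.076, 0.2277]
tcp_rot: [2.303, 2.128, 0.013]
force: [0.3, -0.5, 0.3]
grip_width: 0.0822
```

```bash
python3 -c "
from h import *
to(2,.157,-21.4)"
```

```text
t=37.58 yaw=-4.5 j6=12 pos=[0.5218 0.076  0.2277] F=[ 0.3 -0.5  0.3] M=[-0.05 -0.07 -0.01] -> t= [-0.1  -0.25  7.07] wz= 16.9 tilt [ 0.56 -0.12  0.  ]
```

>>> play_rows(increments=[{"tx": -0.1,"ty": -0.2,"tz": 4,"wx": 0.5,"wy": 0,"wz": 0,"fingers": 0.9},{"tx": -0.1,"ty": -0.2,"tz": 7,"wx": 0.5,"wy": 0,"wz": 0,"fingers": 0.9},{"tx": -0.1,"ty": -0.2,"tz": 7,"wx": 0.5,"wy": 0,"wz": 9,"fingers": 0.9},{"tx": -0.1,"ty": -0.2,"tz": 7,"wx": 0.5,"wy": 0,"wz": 17,"fingers": 0.9},{"tx": -0.1,"ty": -0.2,"tz": 7,"wx": 0.5,"wy": 0,"wz": 24,"fingers": 0.9},{"tx": -0.1,"ty": -0.2,"tz": 7,"wx": 0.5,"wy": 0,"wz": 31,"fingers": 0.9},{"tx": -0.1,"ty": -0.2,"tz": 7,"wx": 0.5,"wy": 0,"wz": 31,"fingers": 0.9}])

```text
time_s: 38.45
position: [0.5201, 0.0724, 0.1559]
tcp_rot: [-2.792, -1.434, 0.002]
force: [-0.8, -1.6, -3.8]
grip_width: 0.0823
```

```bash
python3 -c "
from h import *
to(2,.157,-36)"
```

```text
t=38.45 yaw=-35.6 j6=42 pos=[0.5201 0.0724 0.1559] F=[-0.8 -1.6 -3.8] M=[-0.37  0.03  0.29] -> t= [ 0.23 -0.17 -0.11] wz= 0.4 tilt [-0.16  0.    0.  ]
```

>>> play_rows(increments=[{"tx": 0.1,"ty": -0.1,"tz": 0,"wx": 0,"wy": 0,"wz": 6,"fingers": 0.9},{"tx": 0.1,"ty": -0.1,"tz": 0,"wx": 0,"wy": 0,"wz": 12,"fingers": 0.9},{"tx": 0.1,"ty": -0.1,"tz": 0,"wx": 0,"wy": 0,"wz": 17,"fingers": 0.9},{"tx": 0.1,"ty": -0.1,"tz": 0,"wx": 0,"wy": 0,"wz": 17,"fingers": 0.9}])

```text
time_s: 38.95
position: [0.5192, 0.0724, 0.1555]
tcp_rot: [2.974, 1.01, -0.007]
force: [-1.4, -6.2, -4.8]
grip_width: 0.082
```

```bash
python3 -c "
from h import *
to(2,.157,-36);to(1,.225,88)"
```

```text
t=38.95 yaw=-52.5 j6=59 pos=[0.5192 0.0724 0.1555] F=[-1.4 -6.2 -4.8] M=[-1.2   0.18  0.6 ] -> t= [ 0.24 -0.18 -0.15] wz= -16.5 tilt [-0.04  0.24  0.  ]
t=38.95 yaw=-52.5 j6=59 pos=[0.5192 0.0724 0.1555] F=[-1.4 -6.2 -4.8] M=[-1.2   0.18  0.6 ] -> t= [ 8.53 12.25 -6.99] wz= -140.5 tilt [-0.04  0.24  0.  ]
```

>>> play_rows(increments=[{"tx": 0,"ty": 0,"tz": 0,"wx": 0,"wy": 0,"wz": -9,"fingers": 0.9},{"tx": 0,"ty": 0,"tz": -1,"wx": 0,"wy": 0,"wz": -13,"fingers": 0.9},{"tx": 0,"ty": 0,"tz": -6,"wx": 0,"wy": 0,"wz": -18,"fingers": 0.9},{"tx": 0.5,"ty": 0.6,"tz": -7,"wx": 0,"wy": 0,"wz": -28,"fingers": 0.9},{"tx": 2.5,"ty": 3.6,"tz": -7,"wx": 0,"wy": 0,"wz": -38,"fingers": 0.9},{"tx": 4.5,"ty": 6.5,"tz": -7,"wx": 0,"wy": 0,"wz": -48,"fingers": 0.9},{"tx": 6.5,"ty": 9.4,"tz": -7,"wx": 0,"wy": 0,"wz": -58,"fingers": 0.9},{"tx": 8.2,"ty": 11.8,"tz": -7,"wx": 0,"wy": 0,"wz": -68,"fingers": 0.9},{"tx": 8.5,"ty": 12.2,"tz": -7,"wx": 0,"wy": 0,"wz": -78,"fingers": 0.9},{"tx": 8.5,"ty": 12.2,"tz": -7,"wx": 0,"wy": 0,"wz": -88,"fingers": 0.9},{"tx": 8.5,"ty": 12.2,"tz": -7,"wx": 0,"wy": 0,"wz": -98,"fingers": 0.9},{"tx": 8.5,"ty": 12.2,"tz": -7,"wx": 0,"wy": 0,"wz": -108,"fingers": 0.9}])

```text
time_s: 40.45
position: [0.6624, 0.029, 0.2267]
tcp_rot: [-0.926, -3.002, -0.005]
force: [-0.2, 0.3, -0.4]
grip_width: 0.0821
```

```bash
python3 -c "
from h import *
to(1,.157,71.5)"
```

```text
t=40.45 yaw=55.7 j6=-54 pos=[0.6624 0.029  0.2267] F=[-0.2  0.3 -0.4] M=[ 0.   -0.16  0.05] -> t= [-0.04 -0.2   6.97] wz= -15.8 tilt [ 0.19 -0.06  0.  ]
```

>>> play_rows(increments=[{"tx": 0,"ty": -0.2,"tz": 0,"wx": 0,"wy": 0,"wz": -10,"fingers": 0.9},{"tx": 0,"ty": -0.2,"tz": 0,"wx": 0,"wy": 0,"wz": -20,"fingers": 0.9},{"tx": 0,"ty": -0.2,"tz": 0,"wx": 0,"wy": 0,"wz": -30,"fingers": 0.9},{"tx": 0,"ty": -0.2,"tz": 1,"wx": 0,"wy": 0,"wz": -33,"fingers": 0.9},{"tx": 0,"ty": -0.2,"tz": 5,"wx": 0,"wy": 0,"wz": -33,"fingers": 0.9},{"tx": 0,"ty": -0.2,"tz": 7,"wx": 0,"wy": 0,"wz": -32,"fingers": 0.9},{"tx": 0,"ty": -0.2,"tz": 7,"wx": 0,"wy": 0,"wz": -24,"fingers": 0.9},{"tx": 0,"ty": -0.2,"tz": 7,"wx": 0,"wy": 0,"wz": -16,"fingers": 0.9},{"tx": 0,"ty": -0.2,"tz": 7,"wx": 0,"wy": 0,"wz": -10,"fingers": 0.9},{"tx": 0,"ty": -0.2,"tz": 7,"wx": 0,"wy": 0,"wz": -4,"fingers": 0.9},{"tx": 0,"ty": -0.2,"tz": 7,"wx": 0,"wy": 0,"wz": 0,"fingers": 0.9},{"tx": 0,"ty": -0.2,"tz": 7,"wx": 0,"wy": 0,"wz": 0,"fingers": 0.9}])

```text
time_s: 41.95
position: [0.661, 0.0274, 0.1558]
tcp_rot: [-0.932, -2.999, -0.004]
force: [0.3, -0.2, -4.4]
grip_width: 0.0825
```

```bash
python3 -c "
from h import *
to(1,.157,71.5);to(3,.225,70)"
```

```text
t=41.95 yaw=55.5 j6=-54 pos=[0.661  0.0274 0.1558] F=[ 0.3 -0.2 -4.4] M=[ 0.09 -0.51  0.37] -> t= [-0.06  0.03 -0.12] wz= -16.0 tilt [ 0.11 -0.08  0.  ]
t=41.95 yaw=55.5 j6=-54 pos=[0.661  0.0274 0.1558] F=[ 0.3 -0.2 -4.4] M=[ 0.09 -0.51  0.37] -> t= [ 10.19 -18.43  -6.94] wz= -14.5 tilt [ 0.11 -0.08  0.  ]
```

.37 here; another 14° to snug.

>>> play_rows(increments=[{"tx": 0,"ty": 0,"tz": 0,"wx": 0,"wy": 0,"wz": 5,"fingers": 0.9},{"tx": 0,"ty": 0,"tz": 0,"wx": 0,"wy": 0,"wz": 10,"fingers": 0.9},{"tx": 0,"ty": 0,"tz": 0,"wx": 0,"wy": 0,"wz": 14,"fingers": 0.9},{"tx": 0,"ty": 0,"tz": 0,"wx": 0,"wy": 0,"wz": 14,"fingers": 0.9}])

```text
time_s: 42.45
position: [0.661, 0.0273, 0.1555]
tcp_rot: [-1.29, -2.864, -0.002]
force: [2.4, -0.7, -7.3]
grip_width: 0.0821
```

```bash
python3 -c "
from h import *
to(3,.225,72)"
```

```text
t=42.45 yaw=41.5 j6=-40 pos=[0.661  0.0273 0.1555] F=[ 2.4 -0.7 -7.3] M=[-0.06 -0.71  0.54] -> t= [  5.45 -20.33  -6.96] wz= -30.5 tilt [ 0.06 -0.08  0.  ]
```

>>> play_rows(increments=[{"tx": 0,"ty": 0,"tz": 0,"wx": 0,"wy": 0,"wz": 4,"fingers": 0.9},{"tx": 0,"ty": 0,"tz": 0,"wx": 0,"wy": 0,"wz": 4,"fingers": 0.9},{"tx": 0,"ty": 0,"tz": 0,"wx": 0,"wy": 0,"wz": -6,"fingers": 0.9},{"tx": 0,"ty": 0,"tz": -1,"wx": 0,"wy": 0,"wz": -12,"fingers": 0.9},{"tx": 0,"ty": 0,"tz": -6,"wx": 0,"wy": 0,"wz": -14,"fingers": 0.9},{"tx": 0.3,"ty": -1,"tz": -7,"wx": 0,"wy": 0,"wz": -20,"fingers": 0.9},{"tx": 1.5,"ty": -5.7,"tz": -7,"wx": 0,"wy": 0,"wz": -25,"fingers": 0.9},{"tx": 2.7,"ty": -10.4,"tz": -7,"wx": 0,"wy": 0,"wz": -30,"fingers": 0.9},{"tx": 4,"ty": -15.1,"tz": -7,"wx": 0,"wy": 0,"wz": -31,"fingers": 0.9},{"tx": 5.3,"ty": -19.8,"tz": -7,"wx": 0,"wy": 0,"wz": -31,"fingers": 0.9},{"tx": 5.4,"ty": -20.3,"tz": -7,"wx": 0,"wy": 0,"wz": -31,"fingers": 0.9},{"tx": 5.4,"ty": -20.3,"tz": -7,"wx": 0,"wy": 0,"wz": -31,"fingers": 0.9}])

```text
time_s: 43.95
position: [0.4727, -0.0662, 0.2273]
tcp_rot: [0.482, 3.104, 0.004]
force: [1.3, -0.7, 0.3]
grip_width: 0.0821
```

```bash
python3 -c "
from h import *
to(3,.157,54.5)"
```

```text
t=43.95 yaw=72.3 j6=-82 pos=[ 0.4727 -0.0662  0.2273] F=[ 1.3 -0.7  0.3] M=[ 0.08 -0.16 -0.  ] -> t= [-0.01 -0.08  7.03] wz= 17.8 tilt [ 0.14  0.02 -0.  ]
```

>>> play_rows(increments=[{"tx": 0,"ty": -0.1,"tz": 4,"wx": 0,"wy": 0,"wz": 0,"fingers": 0.9},{"tx": 0,"ty": -0.1,"tz": 7,"wx": 0,"wy": 0,"wz": 0,"fingers": 0.9},{"tx": 0,"ty": -0.1,"tz": 7,"wx": 0,"wy": 0,"wz": 8,"fingers": 0.9},{"tx": 0,"ty": -0.1,"tz": 7,"wx": 0,"wy": 0,"wz": 16,"fingers": 0.9},{"tx": 0,"ty": -0.1,"tz": 7,"wx": 0,"wy": 0,"wz": 23,"fingers": 0.9},{"tx": 0,"ty": -0.1,"tz": 7,"wx": 0,"wy": 0,"wz": 30,"fingers": 0.9},{"tx": 0,"ty": -0.1,"tz": 7,"wx": 0,"wy": 0,"wz": 30,"fingers": 0.9}])

```text
time_s: 44.82
position: [0.4728, -0.0663, 0.1556]
tcp_rot: [-1.263, -2.873, -0.003]
force: [0.9, 0.9, -3.3]
grip_width: 0.0823
```

```bash
python3 -c "
from h import *
to(3,.157,30)"
```

```text
t=44.83 yaw=42.5 j6=-52 pos=[ 0.4728 -0.0663  0.1556] F=[ 0.9  0.9 -3.3] M=[ 0.21 -0.16  0.2 ] -> t= [-0.03 -0.05 -0.14] wz= 12.5 tilt [ 0.02 -0.19  0.  ]
```

>>> play_rows(increments=[{"tx": 0,"ty": 0,"tz": 0,"wx": 0,"wy": 0,"wz": 6,"fingers": 0.9},{"tx": 0,"ty": 0,"tz": 0,"wx": 0,"wy": 0,"wz": 12,"fingers": 0.9},{"tx": 0,"ty": 0,"tz": 0,"wx": 0,"wy": 0,"wz": 18,"fingers": 0.9},{"tx": 0,"ty": 0,"tz": 0,"wx": 0,"wy": 0,"wz": 18,"fingers": 0.9}])

```text
time_s: 45.32
position: [0.4727, -0.0669, 0.1554]
tcp_rot: [-1.696, -2.642, -0.001]
force: [2.6, -0.7, -7.3]
grip_width: 0.0823
```

```bash
python3 -c "
from h import *
to(3,.157,30)"
```

```text
t=45.33 yaw=24.6 j6=-34 pos=[ 0.4727 -0.0669  0.1554] F=[ 2.6 -0.7 -7.3] M=[-0.02 -0.53  0.47] -> t= [ 0.01 -0.01 -0.16] wz= -5.4 tilt [-0.03 -0.12 -0.  ]
```

>>> play_rows(increments=[{"tx": 0,"ty": 0,"tz": 0,"wx": 0,"wy": 0,"wz": 5,"fingers": 0.9},{"tx": 0,"ty": 0,"tz": 0,"wx": 0,"wy": 0,"wz": 8,"fingers": 0.9},{"tx": 0,"ty": 0,"tz": 0,"wx": 0,"wy": 0,"wz": 8,"fingers": 0.9},{"tx": 0,"ty": 0,"tz": 0,"wx": 0,"wy": 0,"wz": -2,"fingers": 0.9},{"tx": 0,"ty": 0,"tz": -1,"wx": 0,"wy": 0,"wz": -8,"fingers": 0.9},{"tx": 0,"ty": 0,"tz": -6,"wx": 0,"wy": 0,"wz": -12,"fingers": 0.9},{"tx": 0,"ty": 1,"tz": -7,"wx": 0,"wy": 0,"wz": -20,"fingers": 0.9},{"tx": 0.2,"ty": 6,"tz": -7,"wx": 0,"wy": 0,"wz": -26,"fingers": 0.9},{"tx": 0.4,"ty": 11,"tz": -7,"wx": 0,"wy": 0,"wz": -31,"fingers": 0.9},{"tx": 0.6,"ty": 16,"tz": -7,"wx": 0,"wy": 0,"wz": -31,"fingers": 0.9},{"tx": 0.7,"ty": 21,"tz": -7,"wx": 0,"wy": 0,"wz": -31,"fingers": 0.9},{"tx": 0.7,"ty": 21.1,"tz": -7,"wx": 0,"wy": 0,"wz": -31,"fingers": 0.9}])

```text
time_s: 46.82
position: [0.6634, 0.0281, 0.2258]
tcp_rot: [-0.93, -2.999, -0.004]
force: [-0.7, 0.4, -0.2]
grip_width: 0.0818
```

```bash
python3 -c "
from h import *
to(1,.157,37.5)"
```

```text
t=46.83 yaw=55.5 j6=-54 pos=[0.6634 0.0281 0.2258] F=[-0.7  0.4 -0.2] M=[ 0.02 -0.19  0.02] -> t= [ 0.08 -0.18  6.88] wz= 18.0 tilt [ 0.11 -0.14  0.  ]
```

>>> play_rows(increments=[{"tx": 0,"ty": -0.15,"tz": 4,"wx": 0,"wy": 0,"wz": 0,"fingers": 0.9},{"tx": 0,"ty": -0.15,"tz": 6.9,"wx": 0,"wy": 0,"wz": 0,"fingers": 0.9},{"tx": 0,"ty": -0.15,"tz": 6.9,"wx": 0,"wy": 0,"wz": 8,"fingers": 0.9},{"tx": 0,"ty": -0.15,"tz": 6.9,"wx": 0,"wy": 0,"wz": 16,"fingers": 0.9},{"tx": 0,"ty": -0.15,"tz": 6.9,"wx": 0,"wy": 0,"wz": 21,"fingers": 0.9},{"tx": 0,"ty": -0.15,"tz": 6.9,"wx": 0,"wy": 0,"wz": 21,"fingers": 0.9}])

```text
time_s: 47.58
position: [0.6581, 0.0265, 0.1571]
tcp_rot: [-1.46, -2.774, -0.003]
force: [-1.0, 4.5, -1.9]
grip_width: 0.0821
```

```bash
python3 -c "
from h import *
to(1,.157,37.5);to(2,.225,-36)"
```

```text
t=47.58 yaw=34.5 j6=-33 pos=[0.6581 0.0265 0.1571] F=[-1.   4.5 -1.9] M=[0.94 0.25 0.55] -> t= [-0.14  0.34  0.01] wz= -3.0 tilt [-0.09 -0.39 -0.  ]
t=47.58 yaw=34.5 j6=-33 pos=[0.6581 0.0265 0.1571] F=[-1.   4.5 -1.9] M=[0.94 0.25 0.55] -> t= [11.89 -8.63 -6.69] wz= 70.5 tilt [-0.09 -0.39 -0.  ]
```

>>> play_rows(increments=[{"tx": 0,"ty": 0,"tz": 0,"wx": 0,"wy": 0,"wz": 3,"fingers": 0.9},{"tx": 0,"ty": 0,"tz": 0,"wx": 0,"wy": 0,"wz": -9,"fingers": 0.9},{"tx": 0,"ty": 0.2,"tz": -1,"wx": 0,"wy": 0,"wz": -14,"fingers": 0.9},{"tx": 0,"ty": 0.2,"tz": -6,"wx": 0,"wy": 0,"wz": -14,"fingers": 0.9},{"tx": 1,"ty": -1,"tz": -6.8,"wx": 0,"wy": 0,"wz": -5,"fingers": 0.9},{"tx": 4,"ty": -3,"tz": -6.8,"wx": 0,"wy": 0,"wz": 5,"fingers": 0.9},{"tx": 7,"ty": -5,"tz": -6.8,"wx": 0,"wy": 0,"wz": 15,"fingers": 0.9},{"tx": 10,"ty": -7,"tz": -6.8,"wx": 0,"wy": 0,"wz": 25,"fingers": 0.9},{"tx": 11.9,"ty": -8.6,"tz": -6.8,"wx": 0,"wy": 0,"wz": 35,"fingers": 0.9},{"tx": 11.9,"ty": -8.6,"tz": -6.8,"wx": 0,"wy": 0,"wz": 45,"fingers": 0.9},{"tx": 11.9,"ty": -8.6,"tz": -6.8,"wx": 0,"wy": 0,"wz": 55,"fingers": 0.9},{"tx": 11.9,"ty": -8.6,"tz": -6.8,"wx": 0,"wy": 0,"wz": 65,"fingers": 0.9}])

```text
time_s: 49.08
position: [0.5214, 0.0742, 0.2264]
tcp_rot: [-2.732, -1.548, -0.0]
force: [0.3, 0.2, 0.3]
grip_width: 0.0821
```

```bash
python3 -c "
from h import *
to(2,.157,-52.5)"
```

```text
t=49.08 yaw=-30.9 j6=38 pos=[0.5214 0.0742 0.2264] F=[0.3 0.2 0.3] M=[-0.02 -0.03  0.01] -> t= [ 0.02 -0.17  6.94] wz= 21.6 tilt [-0.09 -0.07 -0.  ]
```

>>> play_rows(increments=[{"tx": 0,"ty": -0.1,"tz": 4,"wx": 0,"wy": 0,"wz": 0,"fingers": 0.9},{"tx": 0,"ty": -0.1,"tz": 6.9,"wx": 0,"wy": 0,"wz": 2,"fingers": 0.9},{"tx": 0,"ty": -0.1,"tz": 6.9,"wx": 0,"wy": 0,"wz": 11,"fingers": 0.9},{"tx": 0,"ty": -0.1,"tz": 6.9,"wx": 0,"wy": 0,"wz": 20,"fingers": 0.9},{"tx": 0,"ty": -0.1,"tz": 6.9,"wx": 0,"wy": 0,"wz": 24,"fingers": 0.9},{"tx": 0,"ty": -0.1,"tz": 6.9,"wx": 0,"wy": 0,"wz": 24,"fingers": 0.9}])

```text
time_s: 49.82
position: [0.519, 0.0743, 0.1564]
tcp_rot: [-2.99, -0.958, 0.008]
force: [-5.0, -2.1, 1.1]
grip_width: 0.0822
```

```bash
python3 -c "
from h import *
to(2,.157,-52.5);to(4,.225,-50)"
```

```text
t=49.83 yaw=-54.5 j6=61 pos=[0.519  0.0743 0.1564] F=[-5.  -2.1  1.1] M=[-0.48  0.86  0.6 ] -> t= [ 0.15 -0.02 -0.06] wz= -2.0 tilt [-0.18  0.25  0.  ]
t=49.83 yaw=-54.5 j6=61 pos=[0.519  0.0743 0.1564] F=[-5.  -2.1  1.1] M=[-0.48  0.86  0.6 ] -> t= [-3.25 20.92 -6.91] wz= -4.5 tilt [-0.18  0.25  0.  ]
```

Nut 2 is snug at 0.60 Nm. Next, nut 4.

>>> play_rows(increments=[{"tx": 0,"ty": 0,"tz": 0,"wx": 0,"wy": 0,"wz": -9,"fingers": 0.9},{"tx": 0,"ty": 0,"tz": -1,"wx": 0,"wy": 0,"wz": -13,"fingers": 0.9},{"tx": 0,"ty": 0,"tz": -6,"wx": 0,"wy": 0,"wz": -13,"fingers": 0.9},{"tx": 0,"ty": 1,"tz": -6.9,"wx": 0,"wy": 0,"wz": -8,"fingers": 0.9},{"tx": -0.9,"ty": 6,"tz": -6.9,"wx": 0,"wy": 0,"wz": -5,"fingers": 0.9},{"tx": -1.7,"ty": 11,"tz": -6.9,"wx": 0,"wy": 0,"wz": -5,"fingers": 0.9},{"tx": -2.5,"ty": 16,"tz": -6.9,"wx": 0,"wy": 0,"wz": -5,"fingers": 0.9},{"tx": -3.2,"ty": 20.7,"tz": -6.9,"wx": 0,"wy": 0,"wz": -5,"fingers": 0.9},{"tx": -3.2,"ty": 20.9,"tz": -6.9,"wx": 0,"wy": 0,"wz": -5,"fingers": 0.9}])

```text
time_s: 50.95
position: [0.6175, -0.1167, 0.2251]
tcp_rot: [-2.95, -1.079, -0.002]
force: [-0.0, -0.6, 1.2]
grip_width: 0.0823
```

```bash
python3 -c "
from h import *
to(4,.157,-67.4)"
```

```text
t=50.95 yaw=-49.8 j6=38 pos=[ 0.6175 -0.1167  0.2251] F=[-0.  -0.6  1.2] M=[0.01 0.   0.05] -> t= [-0.13 -0.34  6.81] wz= 17.6 tilt [-0.02 -0.09 -0.  ]
```

>>> play_rows(increments=[{"tx": -0.1,"ty": -0.25,"tz": 4,"wx": 0,"wy": 0,"wz": 0,"fingers": 0.9},{"tx": -0.1,"ty": -0.25,"tz": 6.8,"wx": 0,"wy": 0,"wz": 1,"fingers": 0.9},{"tx": -0.1,"ty": -0.25,"tz": 6.8,"wx": 0,"wy": 0,"wz": 9,"fingers": 0.9},{"tx": -0.1,"ty": -0.25,"tz": 6.8,"wx": 0,"wy": 0,"wz": 17,"fingers": 0.9},{"tx": -0.1,"ty": -0.25,"tz": 6.8,"wx": 0,"wy": 0,"wz": 22,"fingers": 0.9},{"tx": -0.1,"ty": -0.25,"tz": 6.8,"wx": 0,"wy": 0,"wz": 22,"fingers": 0.9}])

```text
time_s: 51.7
position: [0.613, -0.1114, 0.1568]
tcp_rot: [-3.098, -0.506, 0.003]
force: [-1.1, 0.7, -2.4]
grip_width: 0.0818
```

```bash
python3 -c "
from h import *
to(4,.157,-67.4);to(3,.225,34)"
```

```text
t=51.70 yaw=-71.4 j6=60 pos=[ 0.613  -0.1114  0.1568] F=[-1.1  0.7 -2.4] M=[0.04 0.16 0.62] -> t= [ 0.02  0.37 -0.02] wz= -4.0 tilt [-0.16  0.08  0.  ]
t=51.70 yaw=-71.4 j6=60 pos=[ 0.613  -0.1114  0.1568] F=[-1.1  0.7 -2.4] M=[0.04 0.16 0.62] -> t= [-11.9   -8.72  -6.78] wz= -105.4 tilt [-0.16  0.08  0.  ]
```

>>> play_rows(increments=[{"tx": 0,"ty": 0,"tz": 0,"wx": 0,"wy": 0,"wz": -9,"fingers": 0.9},{"tx": 0,"ty": 0,"tz": -1,"wx": 0,"wy": 0,"wz": -14,"fingers": 0.9},{"tx": 0,"ty": 0,"tz": -6,"wx": 0,"wy": 0,"wz": -20,"fingers": 0.9},{"tx": -4,"ty": -3,"tz": -8,"wx": 0,"wy": 0,"wz": -30,"fingers": 0.9},{"tx": -8,"ty": -6,"tz": -8,"wx": 0,"wy": 0,"wz": -40,"fingers": 0.9},{"tx": -11.9,"ty": -8.7,"tz": -7,"wx": 0,"wy": 0,"wz": -50,"fingers": 0.9},{"tx": -11.9,"ty": -8.7,"tz": -7,"wx": 0,"wy": 0,"wz": -60,"fingers": 0.9},{"tx": -11.9,"ty": -8.7,"tz": -7,"wx": 0,"wy": 0,"wz": -70,"fingers": 0.9},{"tx": -11.9,"ty": -8.7,"tz": -7,"wx": 0,"wy": 0,"wz": -80,"fingers": 0.9},{"tx": -11.9,"ty": -8.7,"tz": -7,"wx": 0,"wy": 0,"wz": -90,"fingers": 0.9},{"tx": -11.9,"ty": -8.7,"tz": -7,"wx": 0,"wy": 0,"wz": -100,"fingers": 0.9},{"tx": -11.9,"ty": -8.7,"tz": -7,"wx": 0,"wy": 0,"wz": -106,"fingers": 0.9}])

```text
time_s: 53.2
position: [0.4736, -0.0669, 0.2278]
tcp_rot: [-1.459, -2.782, -0.004]
force: [-0.3, 0.1, -0.5]
grip_width: 0.0825
```

```bash
python3 -c "
from h import *
to(3,.157,16.6)"
```

```text
t=53.20 yaw=34.7 j6=-44 pos=[ 0.4736 -0.0669  0.2278] F=[-0.3  0.1 -0.5] M=[ 0.04 -0.13 -0.03] -> t= [ 0.05 -0.09  7.08] wz= 18.1 tilt [ 0.1 -0.1  0. ]
```

>>> play_rows(increments=[{"tx": 0,"ty": -0.05,"tz": 4,"wx": 0,"wy": 0,"wz": 0,"fingers": 0.9},{"tx": 0,"ty": -0.05,"tz": 7,"wx": 0,"wy": 0,"wz": 1,"fingers": 0.9},{"tx": 0,"ty": -0.05,"tz": 7,"wx": 0,"wy": 0,"wz": 9,"fingers": 0.9},{"tx": 0,"ty": -0.05,"tz": 7,"wx": 0,"wy": 0,"wz": 17,"fingers": 0.9},{"tx": 0,"ty": -0.05,"tz": 7,"wx": 0,"wy": 0,"wz": 22,"fingers": 0.9},{"tx": 0,"ty": -0.05,"tz": 7,"wx": 0,"wy": 0,"wz": 22,"fingers": 0.9}])

```text
time_s: 53.95
position: [0.4728, -0.0674, 0.1572]
tcp_rot: [-1.964, -2.45, -0.001]
force: [1.1, -1.2, -4.2]
grip_width: 0.0821
```

```bash
python3 -c "
from h import *
to(3,.157,16.6)"
```

```text
t=53.95 yaw=12.6 j6=-22 pos=[ 0.4728 -0.0674  0.1572] F=[ 1.1 -1.2 -4.2] M=[-0.19 -0.19  0.72] -> t= [ 0.06 -0.01  0.02] wz= -4.0 tilt [-0.04 -0.09 -0.  ]
```

All four nuts are snug. I'll back off, lift clear and take a last look.

>>> play_rows(increments=[{"tx": 0,"ty": 0,"tz": 0,"wx": 0,"wy": 0,"wz": -9,"fingers": 0.9},{"tx": 0,"ty": 0,"tz": -1,"wx": 0,"wy": 0,"wz": -15,"fingers": 0.9},{"tx": 0,"ty": 0,"tz": -6,"wx": 0,"wy": 0,"wz": -15,"fingers": 0.9},{"tx": 0,"ty": 0,"tz": -12,"wx": 0,"wy": 0,"wz": -15,"fingers": 0.9},{"tx": 0,"ty": 0,"tz": -18,"wx": 0,"wy": 0,"wz": -15,"fingers": 0.9},{"tx": 0,"ty": -3,"tz": -22,"wx": 0,"wy": 0,"wz": -15,"fingers": 0.9},{"tx": 0,"ty": -6,"tz": -22,"wx": 0,"wy": 0,"wz": -15,"fingers": 0.9},{"tx": 0,"ty": -6,"tz": -22,"wx": 0,"wy": 0,"wz": -15,"fingers": 0.9}])

```text
time_s: 54.95
position: [0.4135, -0.0806, 0.3787]
tcp_rot: [1.632, 2.683, 0.004]
force: [1.0, 0.7, 0.3]
grip_width: 0.0822
```

```bash
python3 -c "
from h import *
im=camera('side');cv2.imwrite('pics/side3.png',cv2.resize(im[:,:,::-1],(800,600)))
s=state();print(s['time_s'],s['force'].round(1))"
```

```text
55.0 [0.7 0.1 0.1]
```

View pics/side3.png

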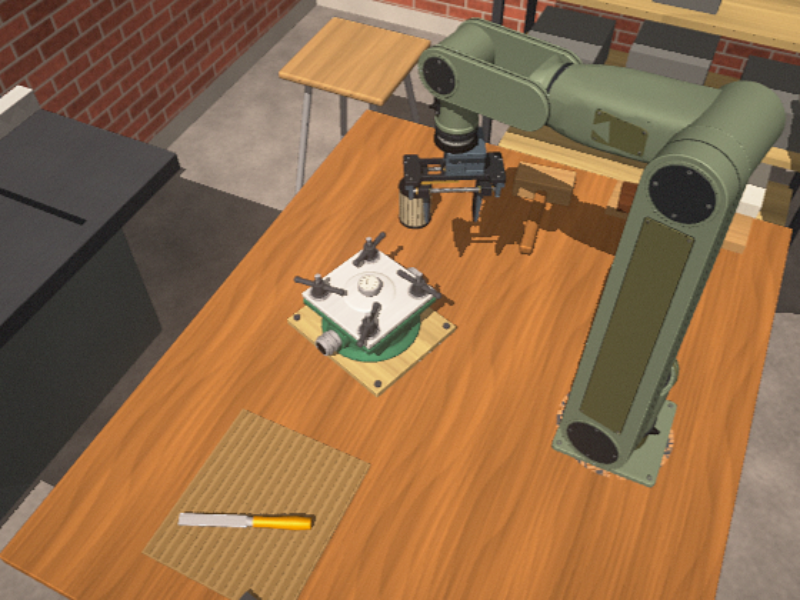

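The cover sits flat at (370,295), the arm is clear, and the chisel (245,520), filter (415,205) and mallet (540,200) haven't moved.

```bash
python3 -c "
from plant import env
print(env.job_done())"
```

```text
the job is handed in; nothing more can be done
None
```

The cover is drawn down with all four nuts snug, and I handed the job in at about 55 s of the 72 s allowed; the interface gave no verdict.

I turned each nut with the two open fingers straddling its stud like a two-pin wrench:
- **First round:** about 90° each, in the order 1, 3, 2, 4. A camera check showed 89–91° on every nut.
- **Second round:** 1, 3, then 1 again because it had gone slack, then 2 and 4, to about 200–230° in total.
- **Third round:** 2, 1, 3 to snug; nut 4 had reached about snug at the end of the second round. A re-check in the order 1, 2, 4, 3 then read about 0.55, 0.60, 0.62 and 0.72 Nm.

Those readings are against a snug target of 0.6 Nm, with sensor noise of about 0.05 Nm.

- **Last picture:** the cover looks flat on its collars, the arm is clear, and the chisel, mallet and old filter have not visibly moved.
- **Not measured:** I could not read the cover's height, its lean or the nut contact forces directly. Meeting the level and load limits, including the slack-pair step in round two, is inferred from turn angles and torque.
- **Slips:** one early move call was refused for missing fields, which wasted one picture. The fingers were up to about 4 mm off the stud axis on a few pushes, with no visible effect on the result.

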